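# Unnest bisque cups into size rows for waxing

### The arm

A 6-joint arm with a two-finger parallel gripper is mounted at the origin on a cart in front of the work surface, level with it; the furniture and walls round the work are solid. World frame = base frame: x ahead of the robot, y to its left, z up, the work surface at z = 0. Lengths are in m, angles in rad, forces in N, time in s.
With the tool pointing down it reaches from about 0.275 to 0.75 m from the base axis. Payload 10.2 kg.
Tool frame: the origin (TCP) lies on the front face of the gripper's body, between the roots of the fingers; the fingertips stand 64 mm ahead of it and the grasp point (between the pads) lies 45 mm ahead of it; z points along the fingers, x is the direction in which the jaws open and shut, and the axes are right-handed (so a half turn about z gives the same grasp; the last joint's range is limited). The gripper opens to 88 mm and grips with 3 to 60 N. Pads are 18 mm wide; open, the fingers measure 123 mm over their backs; the gripper's body (75 mm by 187 mm) begins 45 mm behind the grasp point.
Start: joints at [1.045, 0.313, 1.498, -0, 1.331, -0.223], TCP at [0.157, 0.501, 0.303] pointing down, gripper open.
Joint ranges: [-2.94, 2.94], [-0.97, 2.17], [0.19, 2.56], [-1.23, 4.37], [0.02, 3.11], [-2.88, 2.88]. Speed limits (rad/s): [2.39, 2.39, 3.01, 3.14, 3.14, 3.14].

### API

Orientations are given as a unit quaternion [w, x, y, z].
In Python, from plant import manip, vision gives the robot as it stands.
- The arm moves only by the shell command python3 -m crank 'ROWS' [OPENING] [FORCE]. ROWS is text: rows parted by semicolons, each of 4 numbers parted by spaces: the shift along the tool's x, y, z in m, then the turn about the tool's z in rad. In form: dx dy dz spin; .... A call has exactly 10 rows; each row is the pose to reach, as a shift and turn from the pose commanded when the call began, along the tool's axes at that moment; what a row does not reach only later rows make up. A row lasts 1/10 s, in which the tool goes at most 50 mm and 8.59 degrees, less where a joint would pass 70% of its speed; a pose out of reach is approached as far as the arm can. A call with a gripper value outside its range is refused whole. OPENING is the opening, from 0 (shut) to 1 (fully open), set as the call begins (- or left out, the last holds). The fingers move at their own pace and stop on an object; FORCE is the grip in N (left out, the last holds). Time passes only in rows, so rows that repeat a pose let the fingers close, or fill a call up. It gives the time, the measured TCP pose, the force and the opening at its end, in the units of the state.
- manip.observe(): the state, without advancing time (a new reading comes with each control period).
- vision.capture(name): name is "scene" or "side" or "wrist"; returns a dict with "frame" (480x640x3 uint8, red, green, blue), "fx", "fy", "cx", "cy" (pixels), "R" (3x3) and "t" (3): a world point X has camera coordinates R X + t. Camera axes: x right, y down, z forward; pixel columns grow to the right and rows downward; lengths in m; the calibration is good to about 2 mm. A picture is of the moment at which its call begins. There is no depth.
- manip.job_done(): hands the job in, once; it reports no verdict.
The state is a dict: "clock": time; "joints": joint angles; "dq": joint speeds; "joint_efforts": joint torques, N m; "tcp_pos": TCP position; "tool_rot": TCP orientation; "contact_force": force on the tool from outside, world axes, zero at the start; "wrist_torque": the same for the moment, N m; "gripper_width": finger opening in m.
Only numpy, scipy, OpenCV 4.12 (cv2) and the standard library are available. Lean on these libraries where they do the work, as an engineer would, in place of code of your own. Each camera call takes 0.05 s, during which the arm holds its last target.

### The job

Three bisque cups stand nested one over the other, mouth down, on the sloping drying rack. Take the nest apart from the outside in, drawing each cup straight off the one inside it, and stand each mouth down on the ware board in the row of its own size, in line with and on the near side of the two cups already there, ready to have its foot waxed. Do not drop or tip any cup, and leave the cups already on the board, the bowl and the brush where they are.

Things in the scene. Friction and masses are not known exactly. Their poses are not given: they have to be found in the camera images.
- large_cup: the large cup of the nest on the rack, plain cream bisque, standing on its mouth: 68 mm across at the rim, 56 mm at the foot end, 82 mm high, wall 3 mm, slight taper, closed foot end with a 2 mm turned foot ring on top of that. Origin at the centre of the rim plane (its underside); z runs along its axis from the rim to the foot, so z is vertical when it stands on its mouth on a level surface and leans 25 degrees on the rack; its x and y have no meaning, it is round
- large_cup_center (a point): point on the axis of the large cup, half-way up (41 mm from the rim plane); same axes as large_cup
- medium_cup: the medium cup of the nest on the rack, plain cream bisque, standing on its mouth: 53 mm across at the rim, 43 mm at the foot end, 66 mm high, wall 3 mm, slight taper, closed foot end with a 2 mm turned foot ring on top of that. Origin at the centre of the rim plane (its underside); z runs along its axis from the rim to the foot, so z is vertical when it stands on its mouth on a level surface and leans 25 degrees on the rack; its x and y have no meaning, it is round
- medium_cup_center (a point): point on the axis of the medium cup, half-way up (33 mm from the rim plane); same axes as medium_cup
- small_cup: the small cup of the nest on the rack, plain cream bisque, standing on its mouth: 39 mm across at the rim, 31 mm at the foot end, 50 mm high, wall 3 mm, slight taper, closed foot end with a 2 mm turned foot ring on top of that. Origin at the centre of the rim plane (its underside); z runs along its axis from the rim to the foot, so z is vertical when it stands on its mouth on a level surface and leans 25 degrees on the rack; its x and y have no meaning, it is round
- small_cup_center (a point): point on the axis of the small cup, half-way up (25 mm from the rim plane); same axes as small_cup
- large_row: front cup of the row of large cups on the ware board, loose, same shape and size as the large cup of the nest and standing on its mouth. Origin at the centre of its rim, on the board; x runs along the row away from the robot, so the free part of this row is on its -x side: the lane goes on for at least 160 mm from here; y points across the row, z up
- large_row_back: back cup of the row of large cups, like the front one, 84 mm behind it; loose
- medium_row: front cup of the row of medium cups on the ware board, loose, same shape and size as the medium cup of the nest and standing on its mouth. Origin at the centre of its rim, on the board; x runs along the row away from the robot, so the free part of this row is on its -x side: the lane goes on for at least 160 mm from here; y points across the row, z up
- medium_row_back: back cup of the row of medium cups, like the front one, 72 mm behind it; loose
- small_row: front cup of the row of small cups on the ware board, loose, same shape and size as the small cup of the nest and standing on its mouth. Origin at the centre of its rim, on the board; x runs along the row away from the robot, so the free part of this row is on its -x side: the lane goes on for at least 160 mm from here; y points across the row, z up
- small_row_back: back cup of the row of small cups, like the front one, 60 mm behind it; loose
- ware_board: level plywood ware board 300 (x, along the rows) x 342 (y) x 14 mm, origin under its centre. Three lanes 100 mm wide, centre lines 110 mm apart (y = -110, 0, +110 mm), parted and edged by wooden strips 10 mm wide that stand 8 mm above the board. Each lane holds a row of one cup size; which lane is which changes. Fixed
- rack_seat (a point): point on the top of the slats of the pine drying rack where the middle of the nest stood when it was put down. Site axes are the rack's: x level, up-slope direction (towards the back of the rack), y level across, z vertical. The slat surface rises 25 degrees towards x. A stop rail 10 mm high above the slats runs along y, 46 mm down-slope of this point. Rack 150 mm up the slope, 168 mm wide, fixed
- bowl_center (a point): small glazed bowl for the wax, 68 mm across, 47 mm high, loose; point at half height
- brush_center (a point): brush, 216 mm long along its y, 12 mm wide, lying loose; point at its middle, half-way up
Mind the look-alikes: they are no part of the job. What is shaped like the large_row but green is not meant.

How it is judged:
By the outcome, as a careful person would: the job done as asked, in the order asked, and still so for the second after the job is handed in, with the robot touching nothing.
It also fails if it takes over 72 s, if anything falls off the work surface, if the arm or the gripper's body presses on something with over 40 N, if the wrist force passes 120 N, or if a joint passes its speed limit or range.

## Working session

There is one attempt and no reset: what is moved stays moved. The work goes in short steps, Python scripts to look and compute and a shell command to move; the robot and the scene stay as the last step left them, time stands still between calls to the robot, and variables do not carry over. Pictures are saved under pics/ and viewed, and the job is handed in when it is done.

```bash
ls; mkdir -p pics
python3 - <<'E'
from plant import manip, vision
import cv2
s=manip.observe(); print(s)
for n in ["scene","side","wrist"]:
    c=vision.capture(n); cv2.imwrite(f"pics/{n}0.png",c["frame"][:,:,::-1]); print(n,c["fx"],c["cx"],c["cy"],c["R"],c["t"])
E
```

```text
pics
{'clock': 0.0, 'joints': array([ 1.04461974e+00,  3.13424244e-01,  1.49841561e+00, -1.88740259e-05,
        1.33099292e+00, -2.23413814e-01]), 'dq': array([-2.19344174e-04,  1.55438909e-03,  6.09184774e-05, -6.27186556e-04,
        9.80100610e-04,  1.01546306e-03]), 'joint_efforts': array([ 9.86464765e-04, -4.02205396e+01, -2.52272594e+01,  6.95055840e-02,
        3.52431333e-02, -1.60850263e-04]), 'tcp_pos': array([0.15647149, 0.50097045, 0.30218228]), 'tool_rot': array([ 2.55909036e-04,  8.05653047e-01,  5.92387359e-01, -5.64863987e-04]), 'contact_force': array([ 0.31356819,  0.55836582, -0.19679638]), 'wrist_torque': array([ 0.03616148, -0.03972645,  0.00157625]), 'gripper_width': 0.08811241623434041}
scene 566.4346080711952 314.02862279597764 239.9955227918529 [[ 0.63891992 -0.76918234 -0.01182666]
 [-0.49929947 -0.40294867 -0.7670283 ]
 [ 0.58521908  0.4959747  -0.64150426]] [-0.36015294  0.31292614  0.99997831]
side 463.98523323277306 314.6464834204497 243.8302946319729 [[ 0.87726572 -0.47997     0.00580031]
 [-0.25365406 -0.47380764 -0.84330655]
 [ 0.40751008  0.73833266 -0.53740154]] [-0.48298983  0.20414382  0.98148483]
wrist 362.5223870734073 322.24304543139255 238.62519664198533 [[ 0.29919818  0.95418803 -0.00237558]
 [ 0.90803071 -0.2839582   0.30797398]
 [ 0.29319052 -0.09430235 -0.95139182]] [-0.52403584 -0.04228282  0.39059009]
```

View pics/scene0.png

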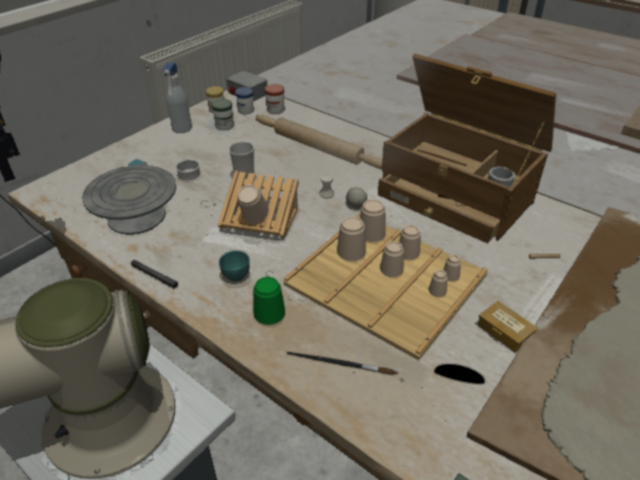

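View pics/side0.png

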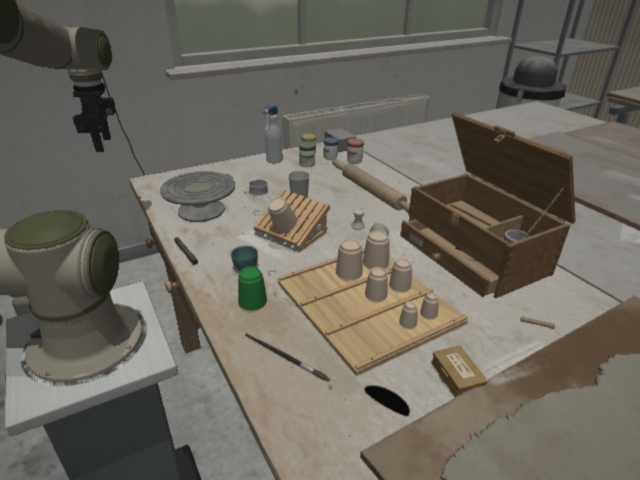

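View pics/wrist0.png

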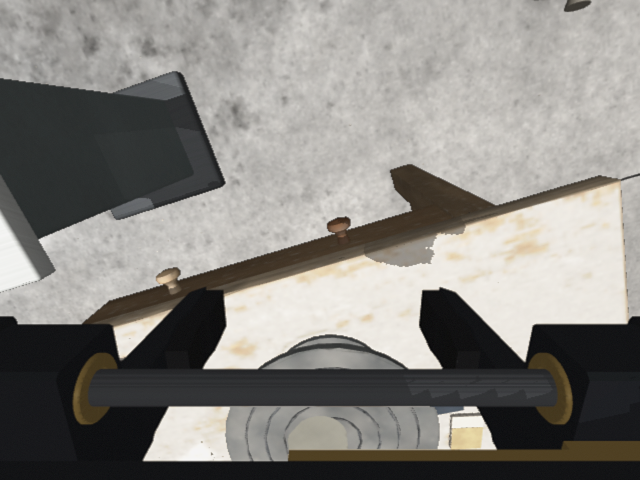

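The nest on the rack is at scene (252,207). The rows are large (351,240)/(373,220), medium (393,260)/(411,243) and small (439,284)/(453,267). The green cup at scene (268,300) is the look-alike, so I'm excluding it. Next I'll enlarge the crops.

Run:
```python
import cv2
a=cv2.imread('pics/scene0.png');b=cv2.imread('pics/side0.png')
def crop(i,x,y,w,h,s,n): cv2.imwrite(n,cv2.resize(i[y:y+h,x:x+w],None,fx=s,fy=s,interpolation=cv2.INTER_CUBIC))
crop(a,210,160,100,90,7,'pics/c1.png');crop(b,245,180,95,75,8,'pics/c2.png')
crop(a,280,190,220,165,3.6,'pics/c3.png');crop(b,270,215,210,160,3.8,'pics/c4.png')
```

```text
(no output)
```

View pics/c1.png

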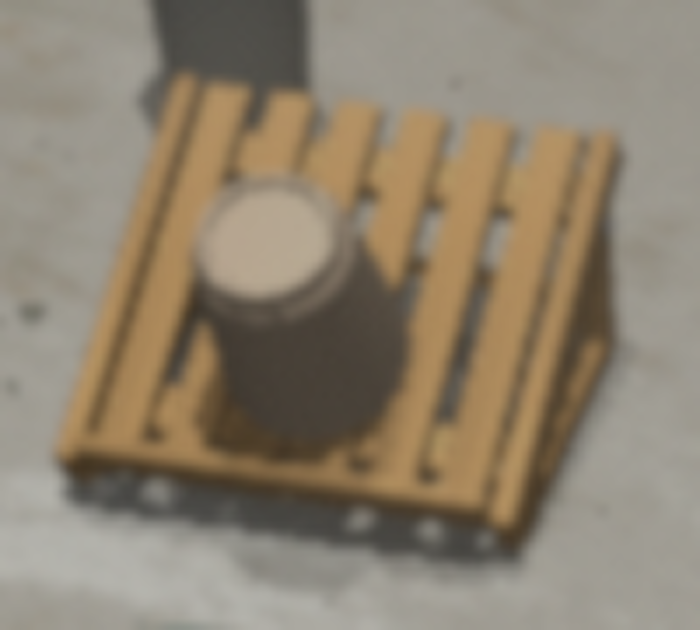

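View pics/c2.png

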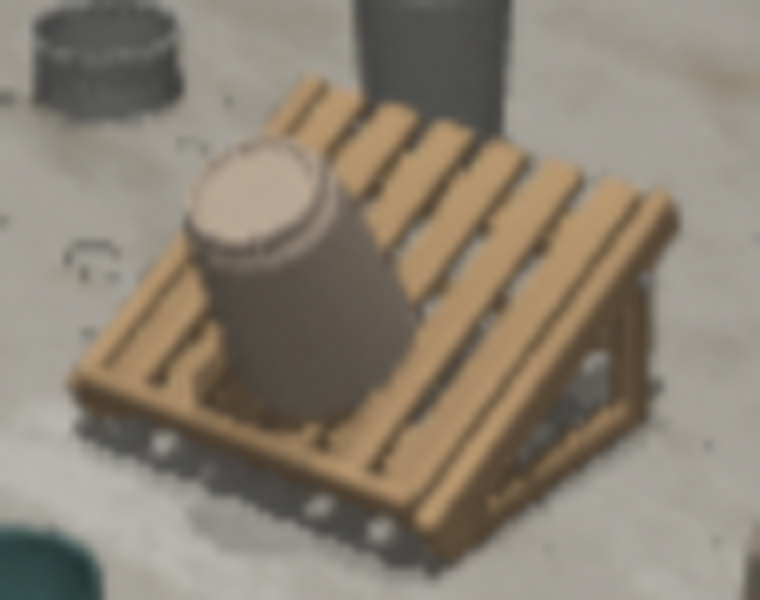

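View pics/c3.png

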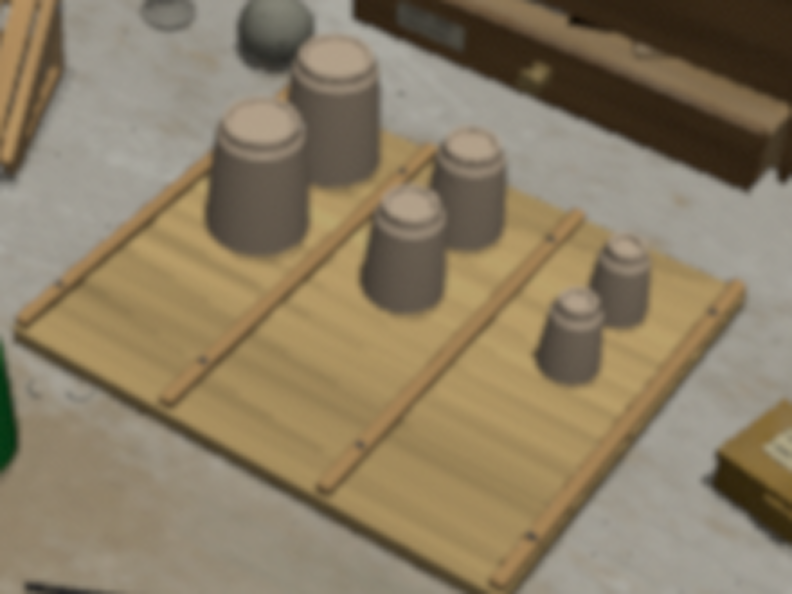

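View pics/c4.png

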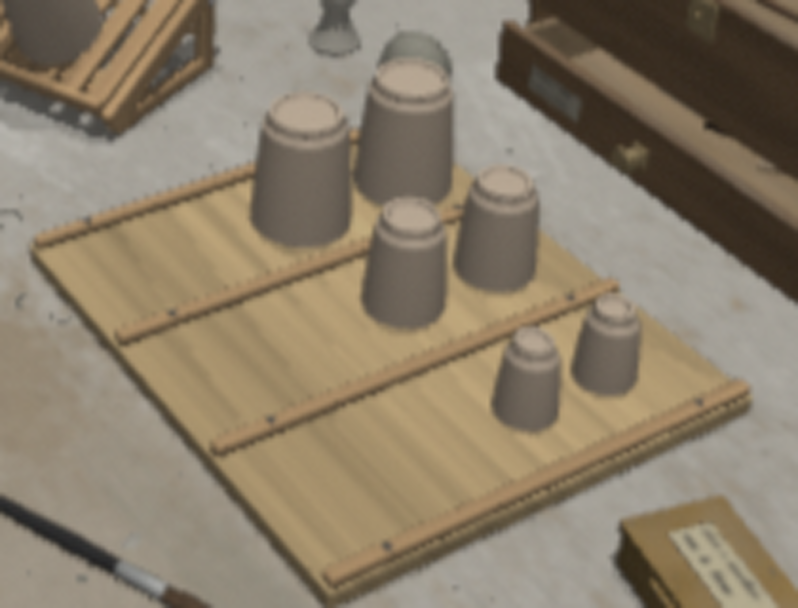

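The crops confirm the targets. The nest's foot disc is at scene (248,195), and the six row cups' feet show as bright discs. I'll segment the discs and triangulate them.

```bash
cat > h.py <<'E'
import numpy as np, cv2
from plant import manip, vision
def tri(obs):
    A=[];b=[]
    for c,(u,v) in obs:
        d=np.array([(u-c["cx"])/c["fx"],(v-c["cy"])/c["fy"],1.]);d=c["R"].T@d;d/=np.linalg.norm(d)
        o=-c["R"].T@c["t"];P=np.eye(3)-np.outer(d,d);A.append(P);b.append(P@o)
    X=np.linalg.lstsq(np.vstack(A),np.hstack(b),rcond=None)[0]
    return X,max(np.linalg.norm(P@X-q) for P,q in zip(A,b))
def plane(c,uv,z):
    d=c["R"].T@np.array([(uv[0]-c["cx"])/c["fx"],(uv[1]-c["cy"])/c["fy"],1.]);o=-c["R"].T@c["t"]
    return o+d*(z-o[2])/d[2]
def proj(c,X):
    p=c["R"]@np.asarray(X)+c["t"];return np.array([c["fx"]*p[0]/p[2]+c["cx"],c["fy"]*p[1]/p[2]+c["cy"]])
def discs(c,roi,thr=None,s=6):
    x,y,w,h=roi;i=cv2.resize(c["frame"][y:y+h,x:x+w],None,fx=s,fy=s,interpolation=cv2.INTER_CUBIC).astype(int)
    r,g,b=i[...,0],i[...,1],i[...,2]
    m=((r>(thr or 140))&(r-b<75)&(r-b>22)).astype(np.uint8)
    cs,_=cv2.findContours(m,cv2.RETR_EXTERNAL,cv2.CHAIN_APPROX_NONE);out=[]
    for k in cs:
        if cv2.contourArea(k)>15*s*s:
            hull=cv2.convexHull(k);e=cv2.fitEllipse(k);out.append(((e[0][0]+.5)/s-.5+x,(e[0][1]+.5)/s-.5+y,e[1][0]/s,e[1][1]/s))
    return out,m
E
python3 - <<'E'
from h import *
a=vision.capture("scene");b=vision.capture("side")
for p in [(248,195),(252,212),(352,226),(352,240),(340,262)]: print(a["frame"][p[1],p[0]])
for n,c,rs in [("scene",a,[(230,180,45,35),(330,190,135,90)]),("side",b,[(262,190,35,30),(325,220,120,90)])]:
    for j,r in enumerate(rs):
        o,m=discs(c,r);print(n,r);[print("  ",np.round(q,1)) for q in o];cv2.imwrite(f"pics/m_{n}{j}.png",m*255)
E
```

```text
[182 167 145]
[73 65 56]
[178 161 137]
[100  90  77]
[169 144  96]
scene (230, 180, 45, 35)
   [267.8 192.6  10.7  35.3]
   [246.2 193.6  19.2  39.3]
   [234.  189.5   1.   29.5]
   [231.5 184.3   3.6  16.9]
scene (330, 190, 135, 90)
   [339.2 269.   22.5  25.2]
   [412.4 264.4  32.5 102.7]
   [333.5 236.3   3.7  13. ]
   [363.7 244.6  42.   68.9]
   [411.  229.3   9.5  15.5]
   [352.5 222.   15.3  21.2]
   [336.4 206.    3.2   8.5]
   [373.3 205.   12.2  19.8]
side (262, 190, 35, 30)
   [267.2 217.2   4.5   7.2]
   [264.5 213.4   3.1  11.9]
   [293.8 204.8   4.7  11.6]
   [290.1 199.1   4.8  19.3]
   [278.3 200.7  12.5  25.9]
side (325, 220, 120, 90)
   [398.5 307.5   4.2  13.9]
   [432.2 301.2   3.5  10.8]
   [384.4 295.5  34.5 113.4]
   [403.2 268.3   4.6  12.7]
   [357.2 271.8  27.9  88.7]
   [330.  260.1   2.7  16.6]
   [350.2 248.2   9.9  18.4]
   [350.2 244.1  10.7  19.4]
   [378.3 236.6  13.5  19.2]
   [436.  236.3   3.   24.9]
```

```bash
sed -i 's/(r-b<75)&(r-b>22)/(r-b<52)\&(r-b>26)/' h.py
python3 - <<'E'
from h import *
a=vision.capture("scene");b=vision.capture("side")
S=dict(nest=((238,182,26,26),(266,194,24,24)),L=((338,214,30,17),(335,236,32,18)),LB=((358,196,32,17),(366,227,26,16)),M=((380,238,28,14),(364,264,28,14)),MB=((400,222,24,14),(390,256,25,13)),S=((430,266,20,12),(400,297,20,12)),SB=((446,252,18,12),(422,290,18,10)))
for k,(r1,r2) in S.items():
    q=[]
    for c,r in ((a,r1),(b,r2)):
        o,_=discs(c,r,145);o=[x for x in o if x[3]<26];print(k,[np.round(x,1) for x in o]);q.append((c,max(o,key=lambda x:x[2]*x[3])[:2]) if o else None)
    if all(q):
        X,e=tri(q);print("   ",np.round(X,4),round(e,4))
E
```

```text
nest [array([247.7, 193. ,  16.4,  20.8])]
nest [array([276.7, 202.7,  12.3,  17.9])]
    [0.522  0.1621 0.1247] 0.0003
L [array([352.2, 222.4,  14.2,  19.8])]
L [array([350.7, 250.4,   5.6,  14.5]), array([350.2, 244.3,  10. ,  18.7])]
    [ 0.6073 -0.0747  0.1012] 0.001
LB [array([373.3, 205.1,  11.6,  19.2])]
LB [array([378. , 235.3,   9.4,  17.9])]
    [ 0.6891 -0.0741  0.1021] 0.0005
M [array([393.5, 246. ,  10.2,  14.4])]
M [array([376.6, 269.7,  13.1,  22.7])]
    [ 0.6068 -0.1851  0.0942] 0.0005
MB [array([411. , 229.4,   8.9,  14.6])]
MB [array([402.5, 262.3,   7.6,  14.2])]
    [ 0.6856 -0.1795  0.086 ] 0.0005
S [array([440. , 272.8,   6.8,   9.7])]
S [array([410.8, 304.3,   6.8,  12.1])]
    [ 0.623  -0.2919  0.0668] 0.0001
SB [array([454. , 257. ,   6.6,  18.4])]
SB [array([432.4, 295.4,   6.3,  13.2])]
    [ 0.6831 -0.2909  0.0679] 0.0006
```

Run:
```python
from h import *
a=vision.capture("scene");b=vision.capture("side")
# foot discs on known planes
for k,u,v,z in [("L",(352.2,222.4),(350.2,244.6),.097),("LB",(373.3,205.1),(378,235.5),.097),("M",(393.5,246),(376.8,268.3),.081),("MB",(411,229.4),(402.5,262.3),.081),("S",(440,272.8),(410.8,304.3),.065),("SB",(454,257),(432.4,294.8),.065)]:
    print(k,np.round(plane(a,u,z),4),np.round(plane(b,v,z),4))
pa=lambda x,y:(280+x/3.6-.36,190+y/3.6-.36); pb=lambda x,y:(270+x/3.8-.37,215+y/3.8-.37)
# strip ends (near/far), strip top z=.022
for k,u,v in [("str1near",(22,322),(38,241)),("str2near",(167,400),(120,337)),("str3near",(325,487),(214,448)),("str4near",(500,583),(331,576)),("str3far",(577,213),(613,286)),("str4far",(740,285),(746,387))]:
    print(k,np.round(plane(a,pa(*u),.022),4),np.round(plane(b,pb(*v),.022),4))
ra=lambda x,y:(210+x/7-.43,160+y/7-.43); rb=lambda x,y:(245+x/8-.44,180+y/8-.44)
for k,u,v in [("frontL",(62,455),(75,380)),("frontR",(510,525),(435,518)),("backL",(182,72),(312,78)),("backR",(612,138),(672,205))]:
    X,e=tri([(a,ra(*u)),(b,rb(*v))]);print(k,np.round(X,4),round(e,4))
print(a["frame"].shape, manip.observe()["clock"])
```

```text
L [ 0.6133 -0.0708  0.097 ] [ 0.6089 -0.0717  0.097 ]
LB [ 0.6958 -0.07    0.097 ] [ 0.693  -0.0688  0.097 ]
M [ 0.6197 -0.1777  0.081 ] [ 0.6227 -0.1657  0.081 ]
MB [ 0.692  -0.1763  0.081 ] [ 0.69   -0.1743  0.081 ]
S [ 0.625  -0.2911  0.065 ] [ 0.6243 -0.2904  0.065 ]
SB [ 0.6872 -0.2893  0.065 ] [ 0.6863 -0.2873  0.065 ]
str1near [ 0.4407 -0.0225  0.022 ] [ 0.4413 -0.0211  0.022 ]
str2near [ 0.4452 -0.1313  0.022 ] [ 0.4439 -0.1311  0.022 ]
str3near [ 0.4484 -0.2409  0.022 ] [ 0.4461 -0.2401  0.022 ]
str4near [ 0.4519 -0.3513  0.022 ] [ 0.4521 -0.3491  0.022 ]
str3far [ 0.739  -0.2314  0.022 ] [ 0.7368 -0.2328  0.022 ]
str4far [ 0.7424 -0.343   0.022 ] [ 0.742  -0.3423  0.022 ]
frontL [0.4772 0.2296 0.0261] 0.0004
frontR [0.5458 0.0815 0.0288] 0.0017
backL [0.6037 0.2913 0.0924] 0.0014
backR [0.6763 0.1477 0.0868] 0.0007
(480, 640, 3) 0.45
```

Board yaw is about 1.7° and rack yaw about 26°. The nest foot centre is at about (0.522, 0.162, 0.125). I'll write a shift calculator and go to a hover above the nest.

```bash
cat >> h.py <<'E'
from scipy.spatial.transform import Rotation as Ro
def rel(P,ang=None):
    s=manip.observe();q=s["tool_rot"];R=Ro.from_quat([q[1],q[2],q[3],q[0]]).as_matrix()
    a0=np.degrees(np.arctan2(R[1,0],R[0,0]));sp=0
    if ang is not None:
        d=(ang-a0+90)%180-90; sp=-np.radians(d)
    print("rel",np.round(R.T@(np.asarray(P)-s["tcp_pos"]),4),"spin",round(sp,3),"jaw",round(a0,1),"j6",round(s["joints"][5],2),"t",s["clock"])
E
python3 -c "
from h import *
rel([.5326,.1672,.24],116)
rel([.5326,.1672,.145],116)"
```

```text
rel [-0.2066  0.4585  0.0627] spin -0.757 jaw 72.7 j6 -0.22 t 0.45
rel [-0.2066  0.4585  0.1577] spin -0.757 jaw 72.7 j6 -0.22 t 0.45
```

```bash
python3 -m crank '-0.020 0.045 0 -0.1; -0.040 0.090 0 -0.2; -0.060 0.135 0.005 -0.3; -0.080 0.180 0.010 -0.4; -0.100 0.225 0.020 -0.5; -0.120 0.270 0.03 -0.6; -0.140 0.315 0.04 -0.7; -0.160 0.360 0.05 -0.757; -0.180 0.405 0.06 -0.757; -0.200 0.445 0.063 -0.757' 1 15
python3 - <<'E'
from h import *
c=vision.capture("wrist");cv2.imwrite("pics/w1.png",c["frame"][:,:,::-1])
rel([.5326,.1672,.24],116);rel([.5326,.1672,.145],116)
E
```

```text
clock: 1.45
tcp_pos: [0.5229, 0.1757, 0.2387]
tool_rot: [-0.001, 0.53, 0.848, -0.0]
contact_force: [-0.7, 0.5, 0.4]
gripper_width: 0.0881
rel [-0.0065  0.0035 -0.0016] spin -0.004 jaw 115.8 j6 -1.92 t 1.5
rel [-0.0063  0.0035  0.0934] spin -0.004 jaw 115.8 j6 -1.92 t 1.5
```

View pics/w1.png

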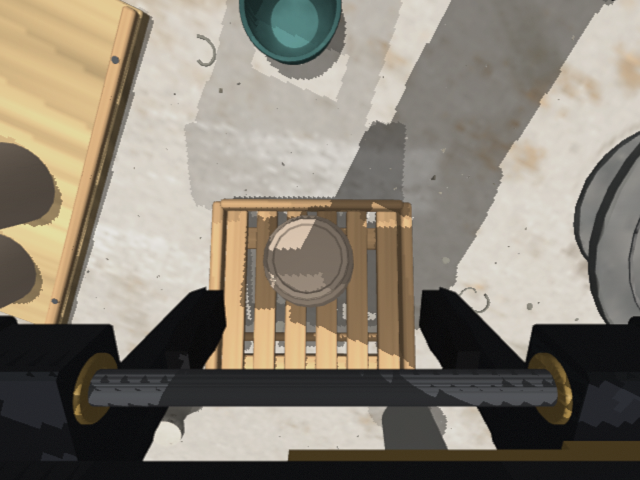

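The rack sits square to the jaws. The foot ellipse is at about (309,261), to the left of the jaw mid-line at u≈322, which matches the planned -6 mm shift. I'll cross-check it.

Run:
```python
from h import *
c=vision.capture("wrist")
o,m=discs(c,(255,210,110,100),100,3);print(o)
print(plane(c,(308.5,261.5),.1245), proj(c,[.522,.162,.1247]), proj(c,[.5326,.1672,.0993]))
for p in [(222,201),(403,203)]: print(plane(c,p,.035))
i=cv2.resize(c["frame"][190:330,205:415],None,fx=3.6,fy=3.6,interpolation=cv2.INTER_CUBIC);cv2.imwrite("pics/w1c.png",i[:,:,::-1])
```

```text
[(314.6128184000651, 299.04929606119794, 4.67042891184489, 19.242084503173828), (303.5407002766927, 308.5754903157552, 13.783583323160807, 28.27771759033203), (332.02956136067706, 309.6196797688802, 14.64010238647461, 30.547403971354168), (331.22156778971356, 297.63197835286456, 2.7820895512898765, 10.27113405863444), (308.39478556315106, 281.0400848388672, 24.327779134114582, 48.475484212239586), (310.4878641764323, 280.1655985514323, 14.439175923665365, 35.81970723470052), (274.94749704996747, 194.21162923177084, 25.5331293741862, 105.03521728515625), (362.367919921875, 215.34520848592123, 4.613230069478353, 14.842328389485678), (355.3802795410156, 258.6687927246094, 12.573438008626303, 80.74166870117188), (336.06955973307294, 213.10189056396484, 8.195212046305338, 20.354393005371094), (292.9356867472331, 253.11488342285156, 41.474500020345054, 93.92183430989583), (259.66197299957275, 222.41188430786133, 8.016788482666016, 24.254892985026043)]
[0.52795753 0.16233563 0.1245    ] [312.36495322 252.64847427] [313.75630535 256.26938602]
[0.54450447 0.09001274 0.035     ]
[0.48315497 0.22094945 0.035     ]
```

View pics/w1c.png

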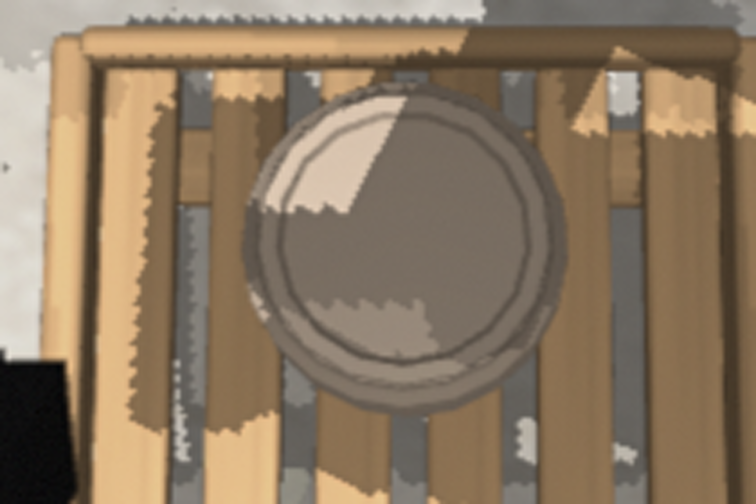

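Run:
```python
from h import *
c=vision.capture("wrist");a=vision.capture("scene");b=vision.capture("side")
print(plane(c,(317.1,256.),.1257))
# full foot-ring ellipse centres by eye in enlarged crops: scene (273,247)/7, side (258,200)/8
ua=(210+273/7-.43,160+247/7-.43); ub=(245+259/8-.44,180+202/8-.44)
print(tri([(a,ua),(b,ub)]),tri([(a,ua),(b,ub),(c,(317.1,256.))]))
print(proj(a,[.5326,.1672,.0993]))
```

```text
[0.52015264 0.16770973 0.1257    ]
(array([0.52173049, 0.15982359, 0.11998419]), np.float64(0.00020509073834994724)) (array([0.52571823, 0.16805299, 0.11434793]), np.float64(0.0025907397889822826))
[250.33854008 198.90771321]
```

Run:
```python
from h import *
c=vision.capture("wrist")
print(proj(c,[.522,.162,.1247]),plane(c,(317.1,256.),.1257),-c["R"].T@c["t"],manip.observe()["tcp_pos"])
i=cv2.resize(c["frame"][190:330,205:415],None,fx=3.6,fy=3.6,interpolation=cv2.INTER_CUBIC);cv2.imwrite("pics/w2c.png",i[:,:,::-1])
rel([.5326,.1672,.24],116)
```

```text
[298.18726362 255.14363884] [0.51735351 0.17188807 0.1257    ] [0.44999197 0.14240272 0.32080806] [0.52107469 0.17823803 0.23984921]
rel [-0.015   0.0055 -0.0002] spin 0.001 jaw 116.1 j6 -1.91 t 1.75
```

View pics/w2c.png

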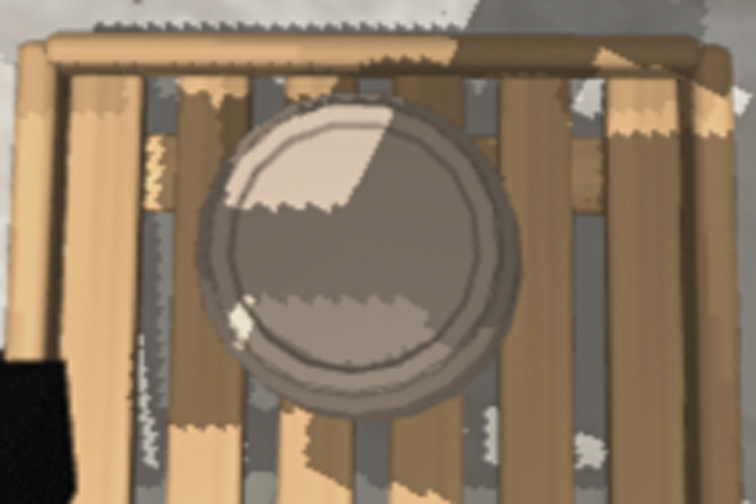

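Run:
```python
from h import *
c=vision.capture("wrist");a=vision.capture("scene");b=vision.capture("side")
W=plane(c,(303.5,258.8),.1257);print(W,c["t"])
print(tri([(a,(247.9,194.2)),(b,(276.8,203.8)),(c,(303.5,258.8))]))
for z in (.12,.125,.13): print(plane(a,(247.9,194.2),z),plane(b,(276.8,203.8),z),plane(c,(303.5,258.8),z))
rel([.5326,.1672,.24],116)
```

```text
[0.52220742 0.16606533 0.1257    ] [ 0.06901615 -0.5428837   0.16188024]
(array([0.52488603, 0.16655439, 0.11823198]), np.float64(0.0011485710188373379))
[0.52288391 0.16307063 0.12      ] [0.5236012  0.16497118 0.12      ] [0.52432246 0.16674496 0.12      ]
[0.51811842 0.1577226  0.125     ] [0.51975447 0.15617384 0.125     ] [0.52246717 0.16614879 0.125     ]
[0.51335292 0.15237456 0.13      ] [0.51590774 0.14737651 0.13      ] [0.52061187 0.16555262 0.13      ]
rel [-0.0152  0.0054  0.0001] spin 0.002 jaw 116.1 j6 -1.91 t 1.9
```

All three views agree on a foot centre of (0.524, 0.166, 0.119). The grasp point goes on the axis 54–56 mm above the rim.

```bash
python3 -c "
from h import *
rel([.535,.171,.14],116)"
```

```text
rel [-0.0128  0.0092  0.1001] spin 0.002 jaw 116.1 j6 -1.91 t 1.9
```

```bash
python3 -m crank '-0.013 0.009 0 0; -0.013 0.009 0.01 0; -0.013 0.009 0.025 0; -0.013 0.009 0.04 0; -0.013 0.009 0.055 0; -0.013 0.009 0.07 0; -0.013 0.009 0.082 0; -0.013 0.009 0.092 0; -0.013 0.009 0.098 0; -0.013 0.009 0.1 0' 1 15
python3 - <<'E'
from h import *
c=vision.capture("side");cv2.imwrite("pics/s2.png",cv2.resize(c["frame"][130:280,200:400],None,fx=4,fy=4,interpolation=cv2.INTER_CUBIC)[:,:,::-1])
c=vision.capture("wrist");cv2.imwrite("pics/w3.png",c["frame"][:,:,::-1])
rel([.535,.171,.14],116);print(manip.observe()["contact_force"])
E
```

```text
clock: 2.9
tcp_pos: [0.5353, 0.1699, 0.1392]
tool_rot: [-0.0, 0.53, 0.848, -0.0]
contact_force: [-0.3, 0.2, -0.2]
gripper_width: 0.0878
rel [ 0.0013  0.0001 -0.0002] spin 0.0 jaw 116.0 j6 -1.93 t 3.0
[-0.43251176 -0.14050061  0.28805199]
```

View pics/s2.png

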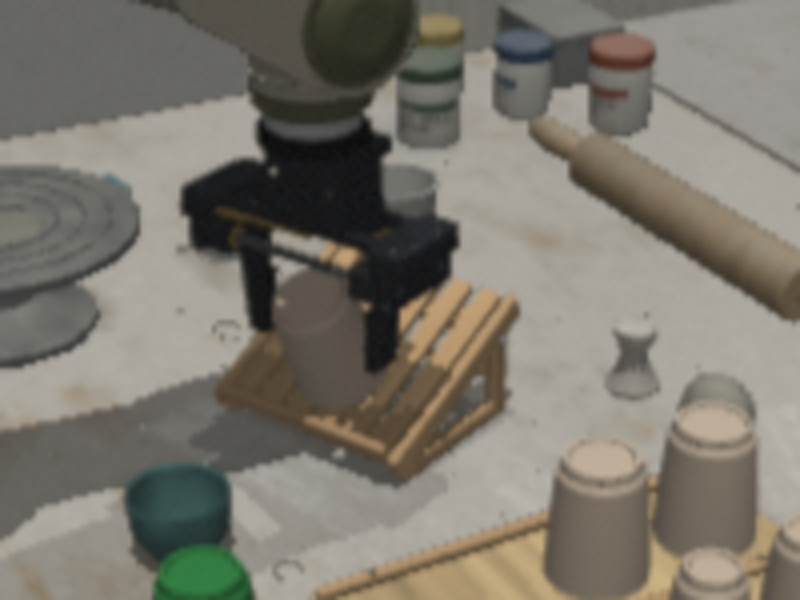

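View pics/w3.png

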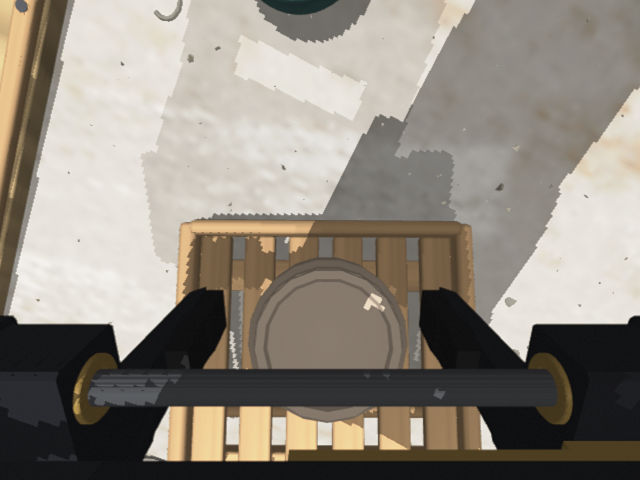

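The cup sits between the jaws, spanning u 250–406 against a jaw mid-line at 322, so I'll nudge +2 mm and close.

```bash
python3 -m crank '0.002 0 0 0; 0.002 0 0 0; 0.002 0 0 0; 0.002 0 0 0; 0.002 0 0 0; 0.002 0 0 0; 0.002 0 0 0; 0.002 0 0 0; 0.002 0 0 0; 0.002 0 0 0' 0.6 12
python3 - <<'E'
from h import *
s=manip.observe();print(s["contact_force"],s["gripper_width"],s["tcp_pos"])
q=s["tool_rot"];R=Ro.from_quat([q[1],q[2],q[3],q[0]]).as_matrix();print(R.T@np.array([-.380,-.185,.906]))
E
```

```text
clock: 4.0
tcp_pos: [0.5347, 0.1716, 0.1399]
tool_rot: [0.0, 0.53, 0.848, 0.0]
contact_force: [0.0, 0.6, 3.3]
gripper_width: 0.0613
[0.03480031 0.56157665 3.29527366] 0.0613446565522316 [0.534677   0.17156942 0.13986748]
[ 3.44775835e-04 -4.22365351e-01 -9.06128242e-01]
```

```bash
python3 -m crank '0 -0.0013 -0.0027 0; 0 -0.0034 -0.0072 0; 0 -0.0063 -0.0136 0; 0 -0.0101 -0.0217 0; 0 -0.0144 -0.0308 0; 0 -0.0186 -0.0399 0; 0 -0.0228 -0.0489 0; 0 -0.0270 -0.0580 0; 0 -0.0321 -0.0689 0; 0 -0.0380 -0.0815 0'
python3 - <<'E'
from h import *
for n in("side","scene"):
    c=vision.capture(n);y,x=(110,200) if n=="side" else (110,180)
    cv2.imwrite(f"pics/{n}3.png",cv2.resize(c["frame"][y:y+150,x:x+200],None,fx=4,fy=4,interpolation=cv2.INTER_CUBIC)[:,:,::-1])
s=manip.observe();print(s["contact_force"],s["gripper_width"],s["tcp_pos"])
E
```

```text
clock: 5.0
tcp_pos: [0.5, 0.1547, 0.2221]
tool_rot: [-0.0, 0.53, 0.848, -0.0]
contact_force: [0.3, 0.2, -1.8]
gripper_width: 0.0612
[ 0.8717387  -0.08942211 -1.63319788] 0.06104211766382425 [0.50047575 0.15475136 0.22322211]
```

View pics/side3.png

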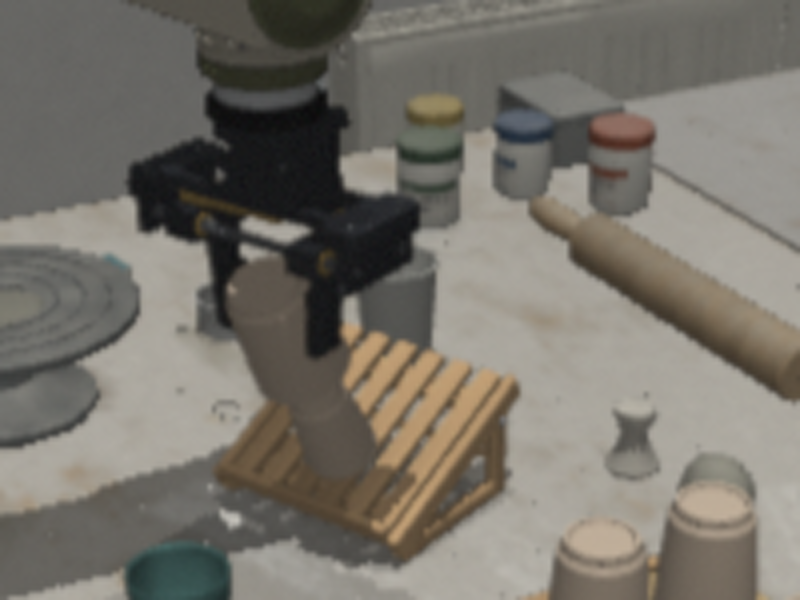

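View pics/scene3.png

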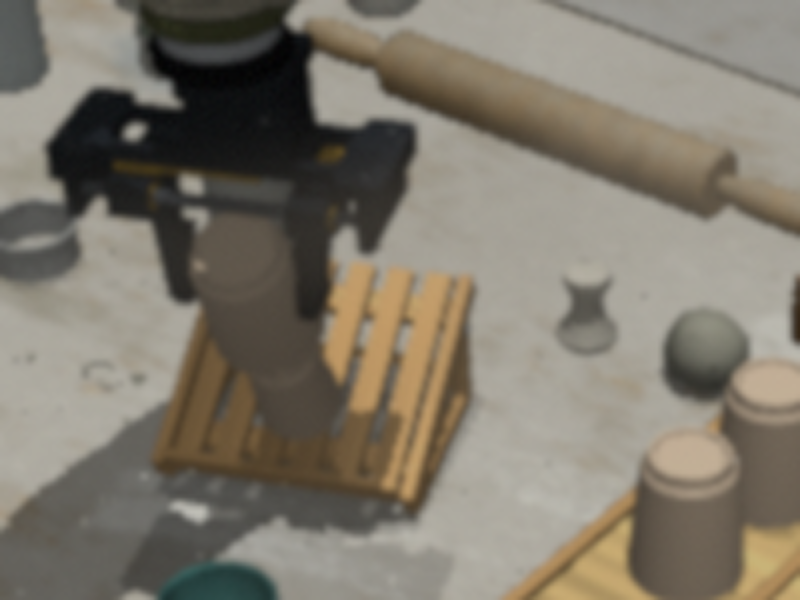

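The large cup came off cleanly and the medium one stayed put. I'll draw it a bit further, then carry it to a hover above its lane.

```bash
python3 -m crank '0 -0.0034 -0.0072 0; 0 -0.0076 -0.0163 0; 0 -0.0076 -0.025 0; 0 -0.0076 -0.03 0; 0 -0.0076 -0.03 0.05; 0 -0.0076 -0.03 0.1; 0 -0.0076 -0.03 0.2; 0 -0.0076 -0.03 0.3; 0 -0.0076 -0.03 0.4; 0 -0.0076 -0.03 0.425'
python3 - <<'E'
from h import *
rel([.500,-.074,.22],91.7);rel([.500,-.074,.15],91.7)
E
```

```text
clock: 6.1
tcp_pos: [0.4937, 0.1516, 0.2513]
tool_rot: [0.0, 0.697, 0.717, 0.0]
contact_force: [0.4, -0.4, -2.1]
gripper_width: 0.0615
rel [-2.257e-01  1.000e-04  3.130e-02] spin -0.002 jaw 91.6 j6 -1.53 t 6.1
rel [-2.257e-01  1.000e-04  1.013e-01] spin -0.002 jaw 91.6 j6 -1.53 t 6.1
```

```bash
python3 -m crank '-0.012 0 0 0; -0.035 0 0 0; -0.065 0 0 0; -0.095 0 0 0; -0.125 0 0 0; -0.155 0 0.005 0; -0.185 0 0.015 0; -0.21 0 0.025 0; -0.223 0 0.031 0; -0.226 0 0.031 0'
python3 - <<'E'
from h import *
for n in("side","scene"):
    c=vision.capture(n);y,x=(130,240) if n=="side" else (120,240)
    cv2.imwrite(f"pics/{n}4.png",cv2.resize(c["frame"][y:y+180,x:x+240],None,fx=3.3,fy=3.3,interpolation=cv2.INTER_CUBIC)[:,:,::-1])
rel([.500,-.074,.124],91.7)
E
```

```text
clock: 7.1
tcp_pos: [0.4999, -0.0755, 0.2196]
tool_rot: [-0.001, 0.697, 0.717, -0.0]
contact_force: [0.7, 0.1, -1.7]
gripper_width: 0.0613
rel [ 0.0003 -0.0003  0.0965] spin -0.0 jaw 91.7 j6 -1.98 t 7.2
```

View pics/side4.png

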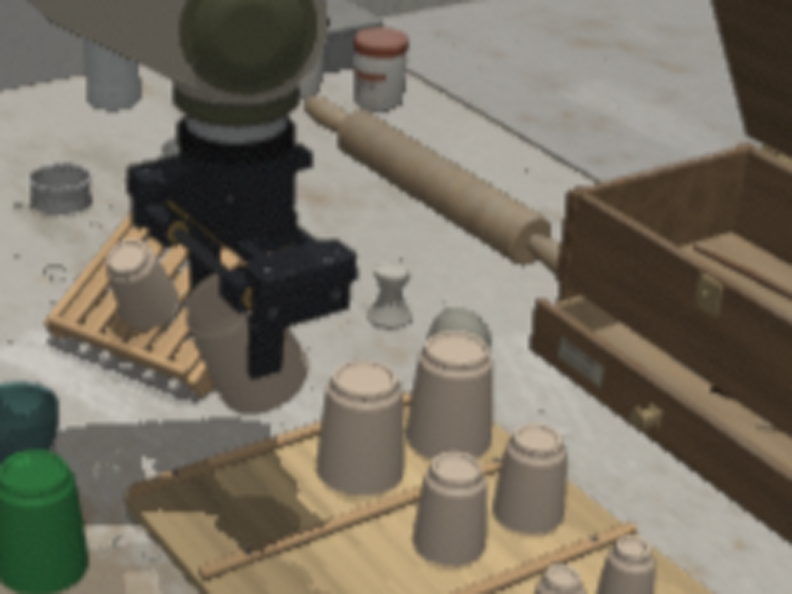

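View pics/scene4.png

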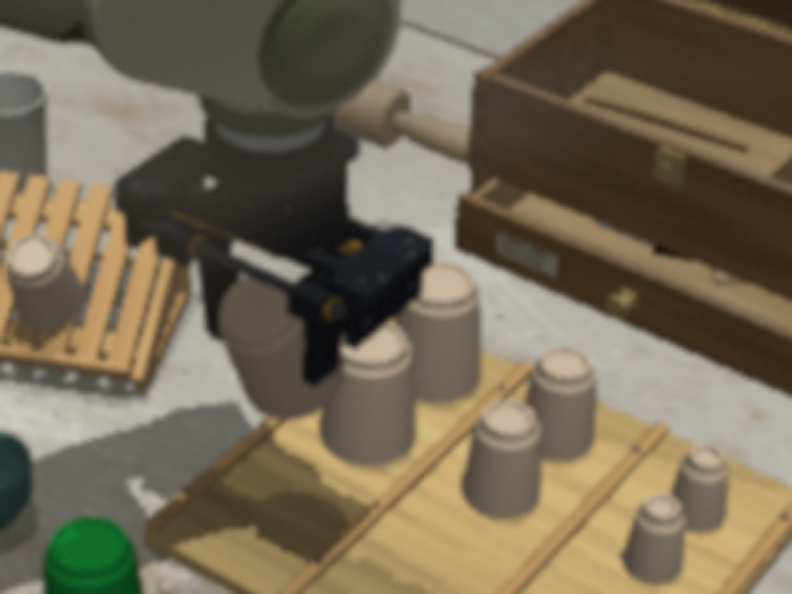

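```bash
python3 -m crank '0 0 0.01 0; 0 0 0.028 0; 0 0 0.046 0; 0 0 0.062 0; 0 0 0.074 0; 0 0 0.082 0; 0 0 0.087 0; 0 0 0.09 0; 0 0 0.092 0; 0 0 0.094 0' - 7
python3 -m crank '0 0 0.001 0; 0 0 0.002 0; 0 0 0.003 0; 0 0 0.004 0; 0 0 0.004 0; 0 0 0.004 0; 0 0 0.004 0; 0 0 0.004 0; 0 0 0.004 0; 0 0 0.004 0' - 7
python3 - <<'E'
from h import *
for n in("side",):
    c=vision.capture(n);y,x=(150,260)
    cv2.imwrite(f"pics/{n}5.png",cv2.resize(c["frame"][y:y+180,x:x+200],None,fx=4,fy=4,interpolation=cv2.INTER_CUBIC)[:,:,::-1])
rel([.500,-.074,.124],91.7)
E
```

```text
clock: 8.2
tcp_pos: [0.5004, -0.0744, 0.1265]
tool_rot: [0.0, 0.697, 0.717, 0.0]
contact_force: [0.2, -0.1, -2.0]
gripper_width: 0.0617
clock: 9.2
tcp_pos: [0.5008, -0.0745, 0.1229]
tool_rot: [0.001, 0.697, 0.717, 0.001]
contact_force: [1.8, 2.5, 5.3]
gripper_width: 0.062
rel [ 0.0005 -0.0008 -0.0011] spin -0.001 jaw 91.7 j6 -1.98 t 9.25
```

View pics/side5.png

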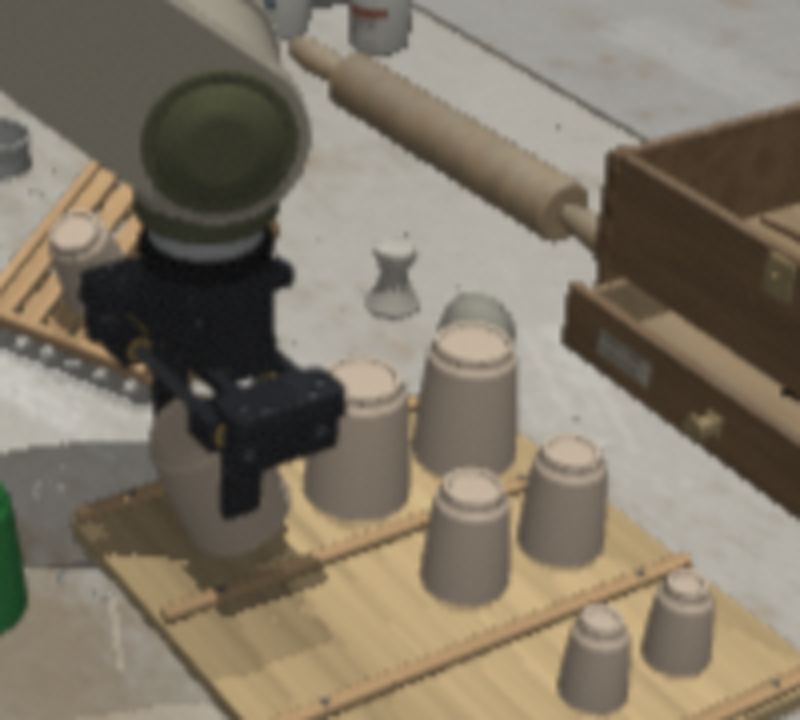

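The rim edge touches at the predicted height. Now I'll rock the cup level along the arc, slowly.

```bash
python3 -m crank '0 0.003 0 0; 0 0.0057 0 0; 0 0.0085 0.0003 0; 0 0.0112 0.0007 0; 0 0.014 0.0016 0; 0 0.0167 0.0026 0; 0 0.0195 0.0037 0; 0 0.0219 0.0049 0; 0 0.0219 0.0049 0; 0 0.0219 0.0049 0' - 5
python3 - <<'E'
from h import *
for n in("side",):
    c=vision.capture(n);y,x=(180,270)
    cv2.imwrite(f"pics/{n}6.png",cv2.resize(c["frame"][y:y+120,x:x+160],None,fx=5,fy=5,interpolation=cv2.INTER_CUBIC)[:,:,::-1])
print(manip.observe()["contact_force"],manip.observe()["tcp_pos"])
E
```

```text
clock: 10.25
tcp_pos: [0.5221, -0.0737, 0.1173]
tool_rot: [0.0, 0.697, 0.717, 0.0]
contact_force: [-0.5, -0.5, -2.1]
gripper_width: 0.0617
[ 0.38331233 -0.54040433 -2.20265492] [ 0.52206484 -0.07367671  0.1173467 ]
```

View pics/side6.png

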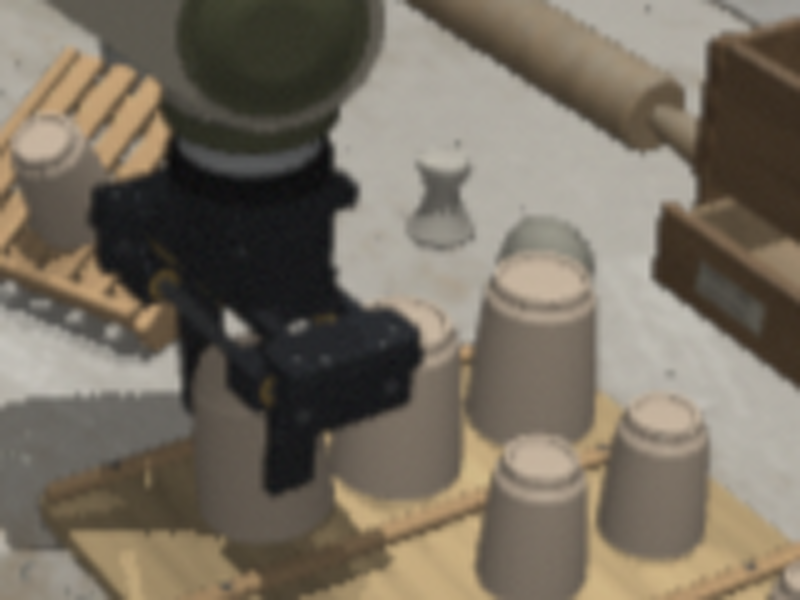

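It's already close to upright and hanging free. I'll finish the arc and lower it until contact.

```bash
python3 -m crank '0 0.002 0.001 0; 0 0.004 0.0015 0; 0 0.005 0.002 0; 0 0.005 0.0025 0; 0 0.005 0.003 0; 0 0.005 0.003 0; 0 0.005 0.003 0; 0 0.005 0.003 0; 0 0.005 0.003 0; 0 0.005 0.003 0' - 5
python3 - <<'E'
from h import *
for n in("side",):
    c=vision.capture(n);y,x=(180,270)
    cv2.imwrite(f"pics/{n}7.png",cv2.resize(c["frame"][y:y+120,x:x+160],None,fx=5,fy=5,interpolation=cv2.INTER_CUBIC)[:,:,::-1])
print(manip.observe()["contact_force"],manip.observe()["tcp_pos"])
E
```

```text
clock: 11.3
tcp_pos: [0.5271, -0.0735, 0.1143]
tool_rot: [0.0, 0.697, 0.717, -0.0]
contact_force: [2.4, 0.9, 0.2]
gripper_width: 0.0617
[ 2.07975958 -1.15401668 -0.74511713] [ 0.52708249 -0.07356694  0.1143059 ]
```

View pics/side7.png

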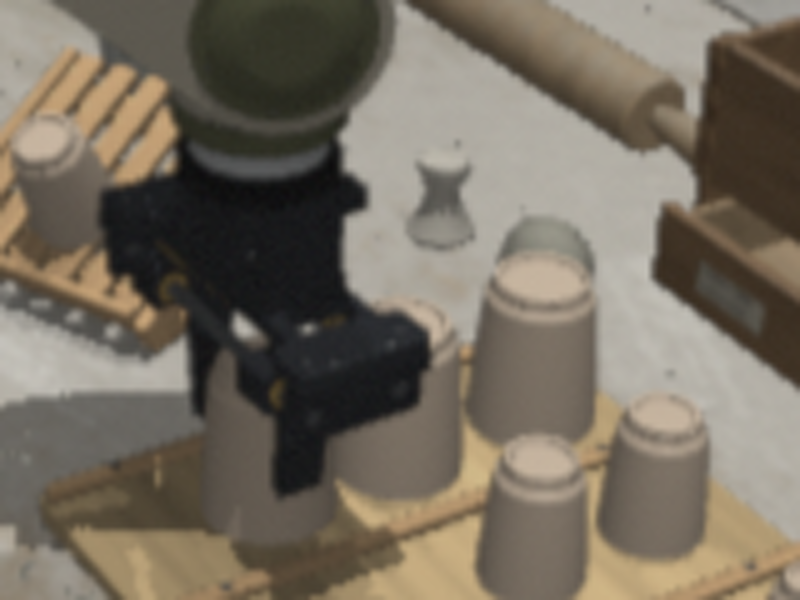

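```bash
python3 -m crank '0 0 0.001 0; 0 0 0.002 0; 0 0 0.002 0; 0 0 0.002 0; 0 0 0.002 0; 0 0 0.002 0; 0 0 0.002 0; 0 0 0.002 0; 0 0 0.002 0; 0 0 0.002 0' - 3
python3 -m crank '0 0 0 0; 0 0 0 0; 0 0 0 0; 0 0 0 0; 0 0 0 0; 0 0 -0.01 0; 0 0 -0.03 0; 0 0 -0.06 0; 0 0 -0.095 0; 0 0 -0.13 0' 1 12
python3 - <<'E'
from h import *
for n in("side","scene"):
    c=vision.capture(n);cv2.imwrite(f"pics/{n}8.png",c["frame"][:,:,::-1])
rel([.54,.17,.25],116)
E
```

```text
clock: 12.35
tcp_pos: [0.5271, -0.0735, 0.1124]
tool_rot: [0.0, 0.697, 0.717, 0.0]
contact_force: [-1.4, 0.3, 5.2]
gripper_width: 0.062
clock: 13.35
tcp_pos: [0.5269, -0.0735, 0.2444]
tool_rot: [0.0, 0.697, 0.717, 0.0]
contact_force: [1.2, -0.2, -0.3]
gripper_width: 0.0882
rel [ 0.2434  0.0189 -0.0032] spin -0.424 jaw 91.7 j6 -1.96 t 13.45
```

View pics/side8.png

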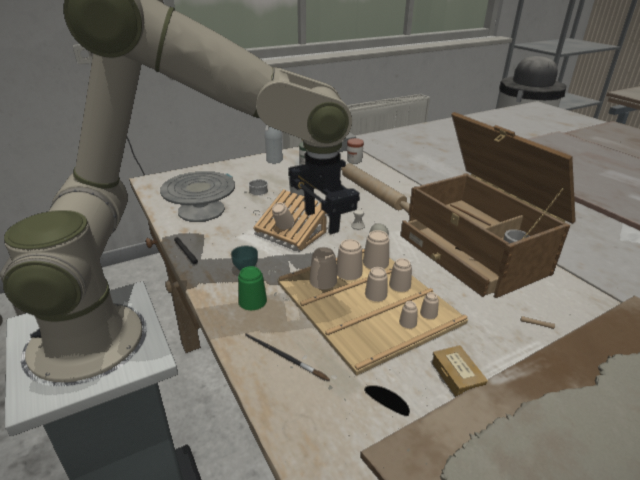

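The large cup stands upright at side (323,268), in line with its row. Next I'll go over to the medium cup.

```bash
python3 -m crank '0.02 0 0 0; 0.055 0.002 0 -0.05; 0.09 0.005 0 -0.15; 0.125 0.008 0 -0.25; 0.16 0.01 0 -0.35; 0.195 0.013 0 -0.42; 0.22 0.016 0 -0.424; 0.235 0.019 0 -0.424; 0.243 0.019 0 -0.424; 0.243 0.019 0 -0.424' 1 10
python3 - <<'E'
from h import *
import time
c=vision.capture("wrist");c=vision.capture("wrist");a=vision.capture("scene");b=vision.capture("side")
cv2.imwrite("pics/w9.png",cv2.resize(c["frame"][190:370,210:420],None,fx=3.6,fy=3.6,interpolation=cv2.INTER_CUBIC)[:,:,::-1])
cv2.imwrite("pics/sc9.png",cv2.resize(a["frame"][150:240,210:310],None,fx=7,fy=7,interpolation=cv2.INTER_CUBIC)[:,:,::-1])
cv2.imwrite("pics/si9.png",cv2.resize(b["frame"][180:255,245:340],None,fx=8,fy=8,interpolation=cv2.INTER_CUBIC)[:,:,::-1])
np.save("w9.npy",np.array([c[k] if np.ndim(c[k]) else 0 for k in("R",)][0]));np.save("w9t.npy",c["t"])
E
```

```text
clock: 14.45
tcp_pos: [0.5389, 0.17, 0.2421]
tool_rot: [-0.0, 0.53, 0.848, -0.0]
contact_force: [-0.0, -0.0, 0.2]
gripper_width: 0.0882
```

View pics/w9.png

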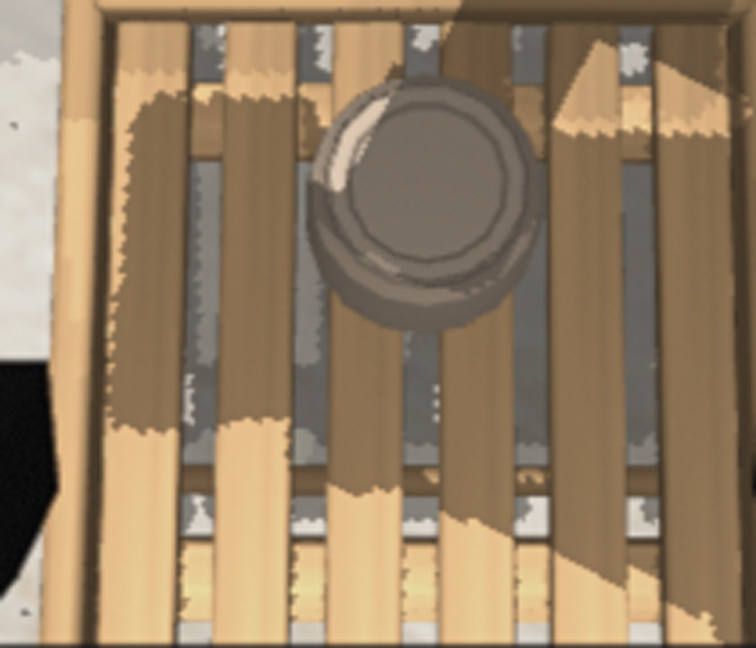

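View pics/sc9.png

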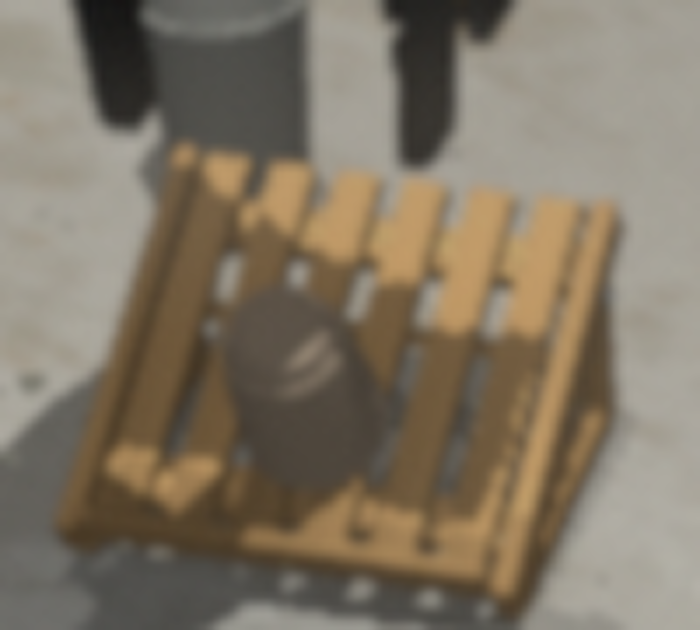

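View pics/si9.png

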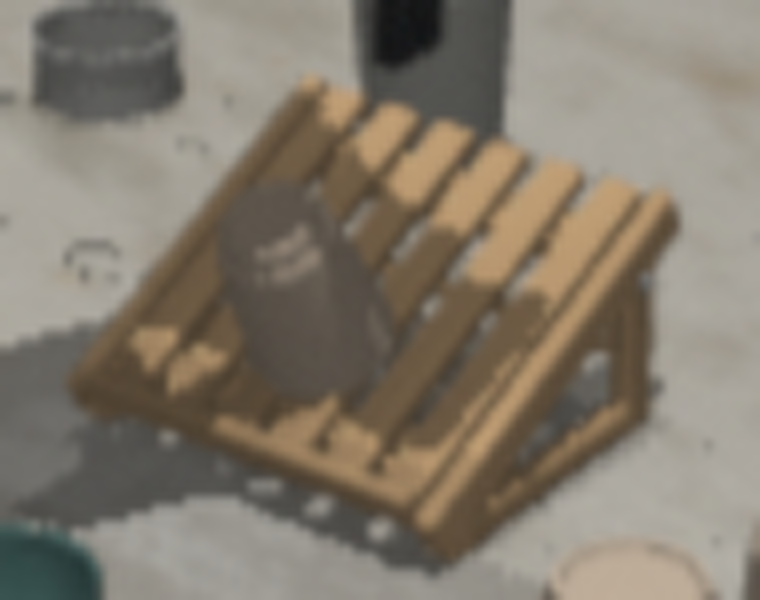

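Run:
```python
from h import *
c=vision.capture("wrist");a=vision.capture("scene");b=vision.capture("side")
c=dict(c);c["R"]=np.load("w9.npy");c["t"]=np.load("w9t.npy")
s4=cv2.imread("pics/scene8.png");
o=[(a,(250.3,197.6)),(b,(279.2,207.5)),(c,(328.2,240.2))]
X,e=tri(o);print(X,e,tri(o[:2]))
ax=np.array([-.380,-.185,.906])
for h in (40,44): 
    P=X-ax*(.067-h/1000);print(h,P); rel(P+[0,0,.045],116)
```

```text
[0.53148321 0.16781266 0.1043349 ] 0.001711023829390024 (array([0.52869637, 0.16222273, 0.10816529]), np.float64(0.0005722968987213907))
40 [0.54174321 0.17280766 0.0798729 ]
rel [0.002  0.0039 0.1175] spin -0.001 jaw 115.9 j6 -1.93 t 14.8
44 [0.54022321 0.17206766 0.0834969 ]
rel [0.002  0.0022 0.1139] spin -0.001 jaw 115.9 j6 -1.93 t 14.8
```

```bash
python3 -m crank '0.002 0 0.01 0; 0.002 0.001 0.03 0; 0.002 0.001 0.05 0; 0.002 0.001 0.07 0; 0.002 0.001 0.085 0; 0.002 0.001 0.098 0; 0.002 0.001 0.105 0; 0.002 0.001 0.109 0; 0.002 0.001 0.111 0; 0.002 0.001 0.111 0' 1 10
python3 - <<'E'
from h import *
c=vision.capture("wrist");cv2.imwrite("pics/w10.png",c["frame"][:,:,::-1])
rel([.539,.1715,.131],116)
E
```

```text
clock: 15.8
tcp_pos: [0.5392, 0.1722, 0.1315]
tool_rot: [0.0, 0.53, 0.848, 0.0]
contact_force: [0.2, 0.5, -0.1]
gripper_width: 0.0885
rel [-0.0005 -0.0005  0.0007] spin -0.001 jaw 116.0 j6 -1.92 t 15.85
```

View pics/w10.png

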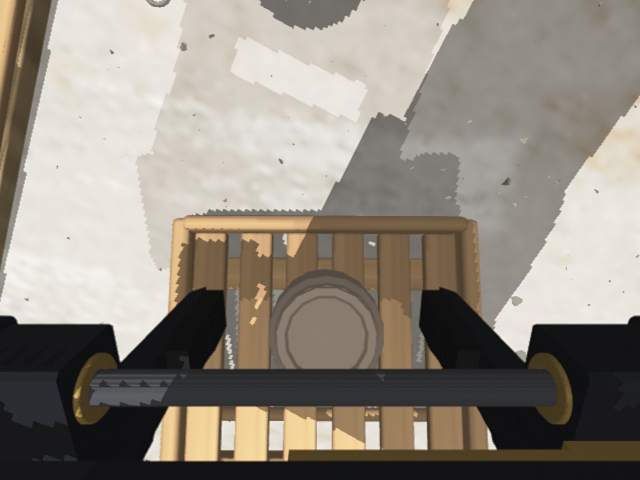

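The medium cup is centred at u≈327 against a jaw mid-line at 322. I'll shift +2 mm, close, then draw it off.

```bash
python3 -m crank '0.002 0 0 0; 0.002 0 0 0; 0.002 0 0 0; 0.002 0 0 0; 0.002 0 0 0; 0.002 0 0 0; 0.002 0 0 0; 0.002 0 0 0; 0.002 0 0 0; 0.002 0 0 0' 0.4 10
python3 -m crank '0 -0.0008 -0.0018 0; 0 -0.0025 -0.0054 0; 0 -0.0051 -0.0109 0; 0 -0.0084 -0.0181 0; 0 -0.0127 -0.0272 0; 0 -0.0169 -0.0362 0; 0 -0.0211 -0.0453 0; 0 -0.0253 -0.0544 0; 0 -0.0296 -0.0634 0; 0 -0.0338 -0.0725 0'
python3 - <<'E'
from h import *
for n in("side","scene"):
    c=vision.capture(n);y,x=(110,200) if n=="side" else (110,180)
    cv2.imwrite(f"pics/{n}11.png",cv2.resize(c["frame"][y:y+150,x:x+200],None,fx=4,fy=4,interpolation=cv2.INTER_CUBIC)[:,:,::-1])
s=manip.observe();print(s["contact_force"],s["gripper_width"],s["tcp_pos"])
E
```

```text
clock: 16.85
tcp_pos: [0.5381, 0.1739, 0.1313]
tool_rot: [0.0, 0.53, 0.848, -0.0]
contact_force: [-0.6, -0.4, -0.6]
gripper_width: 0.0475
clock: 17.85
tcp_pos: [0.5074, 0.159, 0.2046]
tool_rot: [0.0, 0.53, 0.848, 0.0]
contact_force: [-0.5, 0.3, -1.1]
gripper_width: 0.0476
[ 0.03009478  0.70240489 -1.12884077] 0.04694314462643117 [0.50779659 0.15902519 0.20523627]
```

View pics/side11.png

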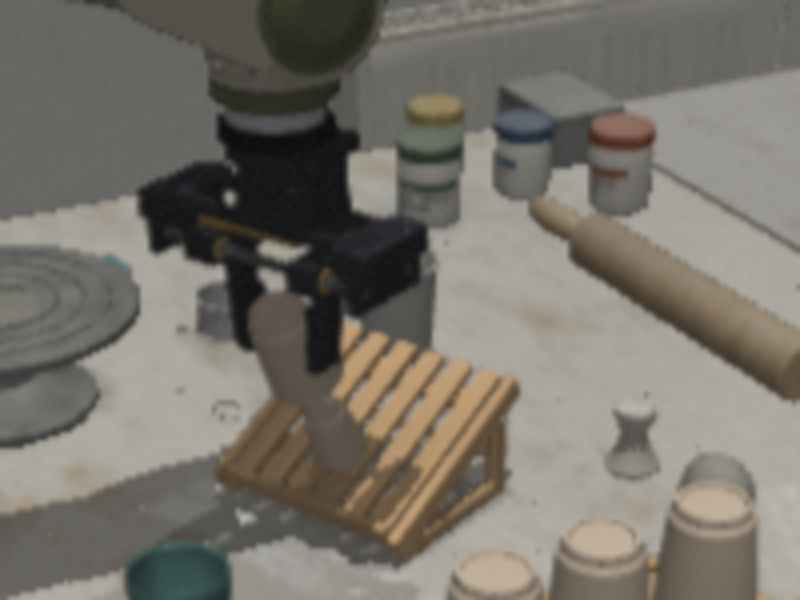

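View pics/scene11.png

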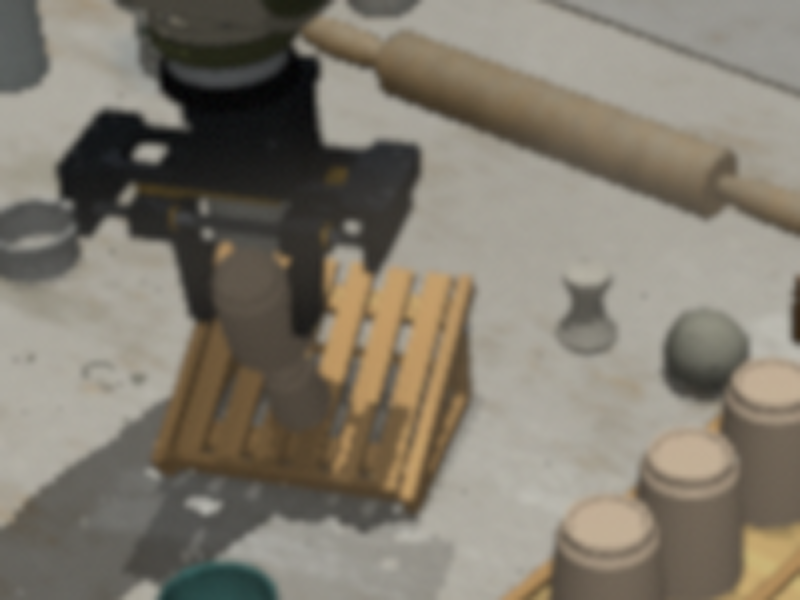

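```bash
python3 -m crank '0 -0.0034 -0.0072 0; 0 -0.0076 -0.0163 0; 0 -0.0076 -0.03 0; 0 -0.0076 -0.04 0; 0 -0.0076 -0.045 0.05; 0 -0.0076 -0.045 0.1; 0 -0.0076 -0.045 0.2; 0 -0.0076 -0.045 0.3; 0 -0.0076 -0.045 0.4; 0 -0.0076 -0.045 0.425'
python3 - <<'E'
from h import *
rel([.525,-.18,.24],91.7)
b=vision.capture("scene");cv2.imwrite("pics/sc12.png",cv2.resize(b["frame"][190:300,325:475],None,fx=5.3,fy=5.3,interpolation=cv2.INTER_CUBIC)[:,:,::-1])
b=vision.capture("side");cv2.imwrite("pics/si12.png",cv2.resize(b["frame"][220:335,300:450],None,fx=5.2,fy=5.2,interpolation=cv2.INTER_CUBIC)[:,:,::-1])
E
```

```text
clock: 18.95
tcp_pos: [0.5009, 0.1558, 0.2491]
tool_rot: [0.0, 0.698, 0.716, 0.0]
contact_force: [0.2, -0.4, -1.4]
gripper_width: 0.0472
rel [-0.3363  0.0153  0.0091] spin -0.003 jaw 91.5 j6 -1.52 t 18.95
```

View pics/sc12.png

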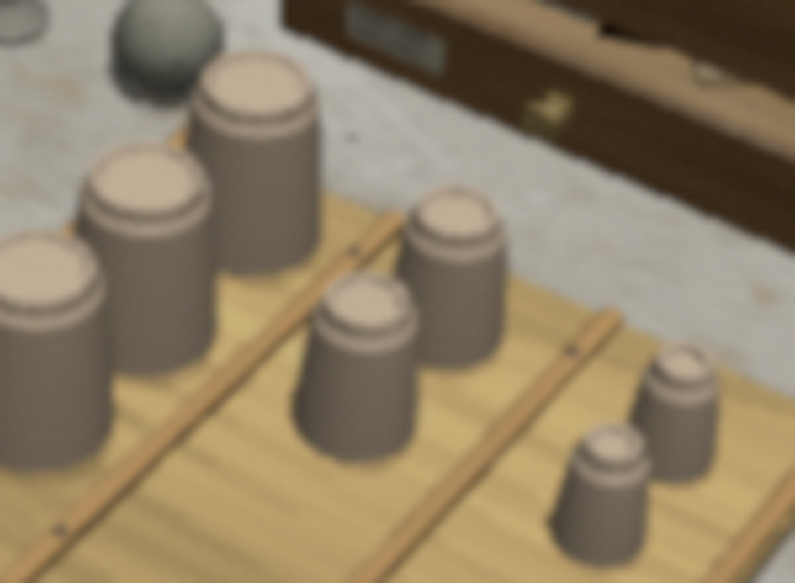

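View pics/si12.png

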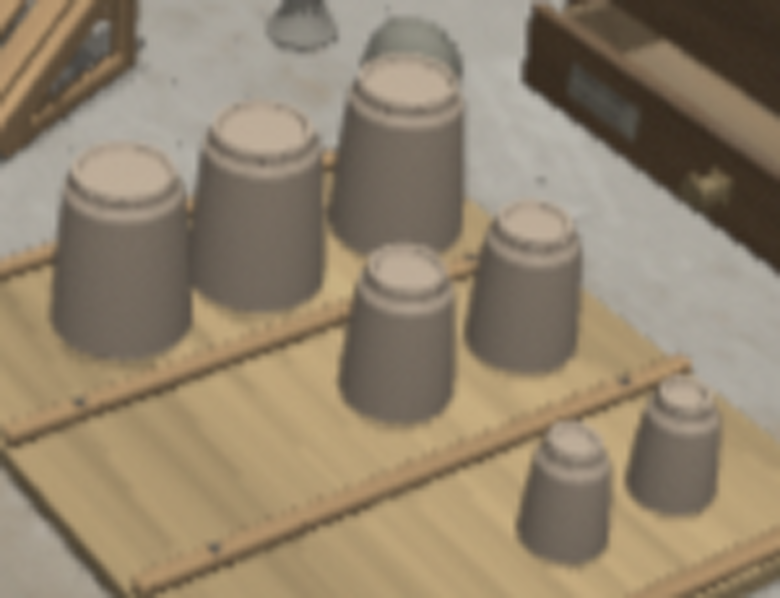

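The placed large cup lines up with its row in both views. I'll re-measure the medium and small rows from the foot centres in these crops.

Run:
```python
from h import *
a=vision.capture("scene");b=vision.capture("side")
f=lambda x,y:(325+x/5.3-.4,190+y/5.3-.4);g=lambda x,y:(300+x/5.2-.4,220+y/5.2-.4)
for k,u,v,z in [("L'",(42,275),(126,177),.097),("L",(148,187),(263,135),.097),("LB",(256,90),(408,87),.097),("M",(365,306),(406,274),.081),("MB",(455,214),(532,228),.081),("S",(613,444),(572,445),.065),("SB",(685,365),(686,400),.065)]:
    p,q=plane(a,f(*u),z),plane(b,g(*v),z);print(k,np.round(p[:2],4),np.round(q[:2],4),np.round((p+q)[:2]/2,4),np.round(tri([(a,f(*u)),(b,g(*v))])[0],4))
```

```text
L' [ 0.534  -0.0776] [ 0.533  -0.0758] [ 0.5335 -0.0767] [ 0.5305 -0.0803  0.1006]
L [ 0.6066 -0.0767] [ 0.6065 -0.0753] [ 0.6066 -0.076 ] [ 0.6046 -0.0781  0.0991]
LB [ 0.6906 -0.0726] [ 0.6908 -0.0721] [ 0.6907 -0.0723] [ 0.6902 -0.0728  0.0974]
M [ 0.616  -0.1801] [ 0.6154 -0.1795] [ 0.6157 -0.1798] [ 0.6141 -0.1811  0.0826]
MB [ 0.6895 -0.1765] [ 0.6859 -0.1774] [ 0.6877 -0.177 ] [ 0.6856 -0.1783  0.0829]
S [ 0.6238 -0.2924] [ 0.6202 -0.2915] [ 0.622 -0.292] [ 0.617  -0.2953  0.0703]
SB [ 0.6828 -0.2914] [ 0.6806 -0.2911] [ 0.6817 -0.2912] [ 0.6789 -0.293   0.0678]
```

```bash
python3 -c "
from h import *
rel([.5155,-.179,.22],91.7)"
python3 -m crank '-0.012 0.001 0 0; -0.037 0.002 0 0; -0.072 0.004 0 0; -0.11 0.006 0 0; -0.148 0.007 0 0; -0.186 0.008 0 0; -0.224 0.008 0 0; -0.262 0.008 0.01 0; -0.3 0.007 0.02 0; -0.322 0.006 0.029 0'
python3 -c "
from h import *
rel([.5155,-.179,.1128],91.7)"
```

```text
rel [-0.3351  0.0045  0.0289] spin 0.0 jaw 91.7 j6 -1.52 t 19.15
clock: 20.15
tcp_pos: [0.5154, -0.1692, 0.2194]
tool_rot: [0.0, 0.697, 0.717, -0.0]
contact_force: [0.8, 1.2, -1.4]
gripper_width: 0.0472
rel [-0.0098 -0.0002  0.1066] spin -0.003 jaw 91.5 j6 -2.13 t 20.15
```

```bash
python3 -m crank '-0.006 0 0.01 0; -0.0125 0 0.03 0; -0.0125 0 0.05 0; -0.0125 0 0.068 0; -0.0125 0 0.082 0; -0.0125 0 0.092 0; -0.0125 0 0.098 0; -0.0125 0 0.1 0; -0.0125 0 0.102 0; -0.0125 0 0.103 0' - 6
python3 - <<'E'
from h import *
rel([.5155,-.179,.1128],91.7);print(manip.observe()["contact_force"])
b=vision.capture("side");cv2.imwrite("pics/si13.png",cv2.resize(b["frame"][180:330,280:450],None,fx=4.5,fy=4.5,interpolation=cv2.INTER_CUBIC)[:,:,::-1])
E
```

```text
clock: 21.15
tcp_pos: [0.5165, -0.1784, 0.1171]
tool_rot: [0.0, 0.697, 0.717, 0.0]
contact_force: [0.4, -0.9, -0.2]
gripper_width: 0.0478
rel [-0.0005 -0.001   0.0043] spin -0.001 jaw 91.6 j6 -2.15 t 21.15
[ 0.44926727 -0.88248017 -0.22317322]
```

View pics/si13.png

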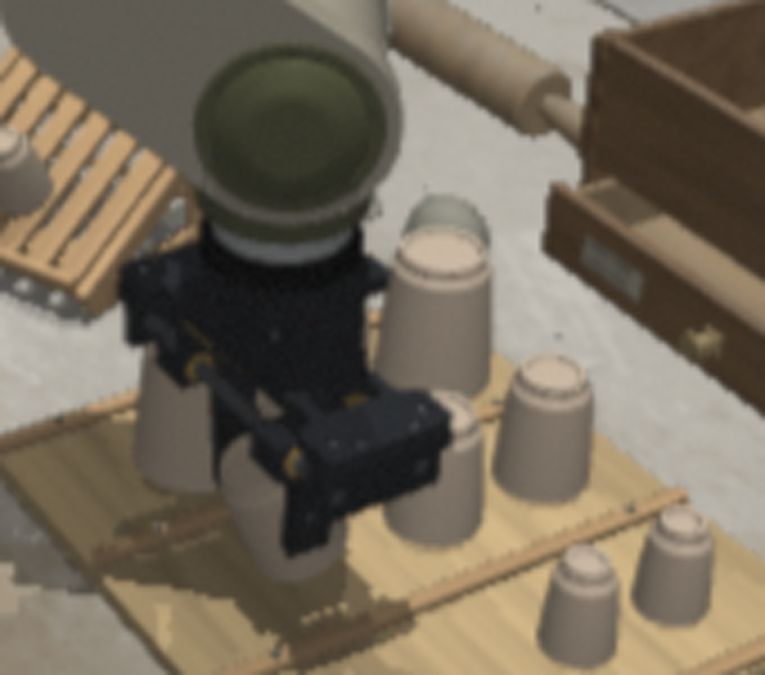

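```bash
python3 -m crank '0 0 0.001 0; 0 0 0.002 0; 0 0.0025 0.0025 0; 0 0.005 0.003 0; 0 0.0075 0.0035 0; 0 0.01 0.004 0; 0 0.0125 0.005 0; 0 0.015 0.006 0; 0 0.0175 0.007 0; 0 0.0175 0.007 0' - 5
python3 - <<'E'
from h import *
rel([.538,-.179,.106],91.7);print(manip.observe()["contact_force"])
b=vision.capture("side");cv2.imwrite("pics/si14.png",cv2.resize(b["frame"][180:330,280:450],None,fx=4.5,fy=4.5,interpolation=cv2.INTER_CUBIC)[:,:,::-1])
E
```

```text
clock: 22.2
tcp_pos: [0.5341, -0.1779, 0.1098]
tool_rot: [0.0, 0.697, 0.717, 0.0]
contact_force: [0.5, 0.6, 0.4]
gripper_width: 0.048
rel [-0.0012  0.0038  0.0038] spin -0.001 jaw 91.6 j6 -2.13 t 22.2
[0.48987817 0.64571708 0.35892623]
```

View pics/si14.png

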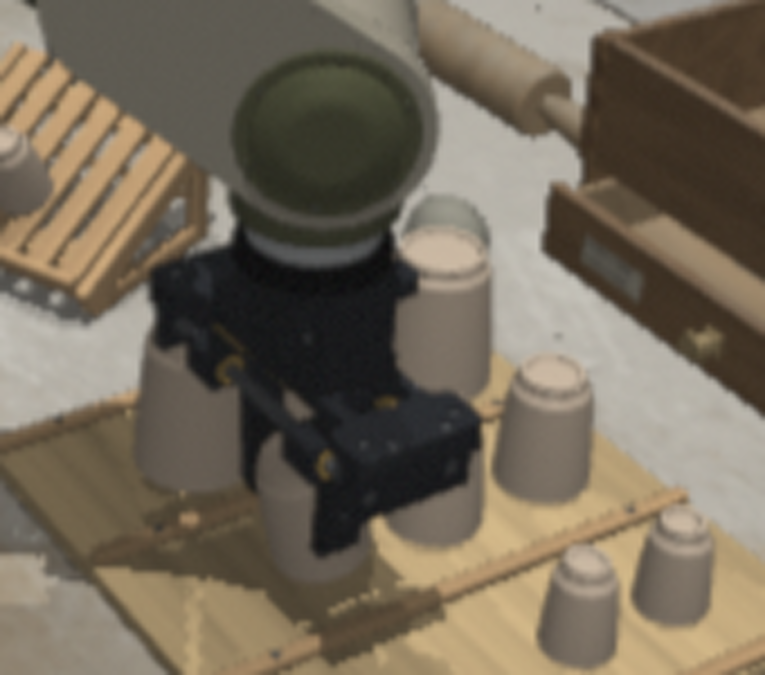

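```bash
python3 -m crank '0 0.0015 0.001 0; 0 0.003 0.002 0; 0 0.0045 0.003 0; 0 0.005 0.004 0; 0 0.005 0.0045 0; 0 0.005 0.0045 0; 0 0.005 0.0045 0; 0 0.005 0.0045 0; 0 0.005 0.0045 0; 0 0.005 0.0045 0' - 4
python3 - <<'E'
from h import *
rel([.538,-.179,.106],91.7);print(manip.observe()["contact_force"])
b=vision.capture("side");cv2.imwrite("pics/si15.png",cv2.resize(b["frame"][180:330,280:450],None,fx=4.5,fy=4.5,interpolation=cv2.INTER_CUBIC)[:,:,::-1])
E
```

```text
clock: 23.25
tcp_pos: [0.5388, -0.1778, 0.1053]
tool_rot: [-0.0, 0.697, 0.717, -0.0]
contact_force: [1.5, -0.3, 0.3]
gripper_width: 0.0479
rel [-0.0012 -0.0008 -0.0007] spin -0.001 jaw 91.6 j6 -2.12 t 23.25
[ 1.48116769 -0.27319344  0.30928404]
```

View pics/si15.png

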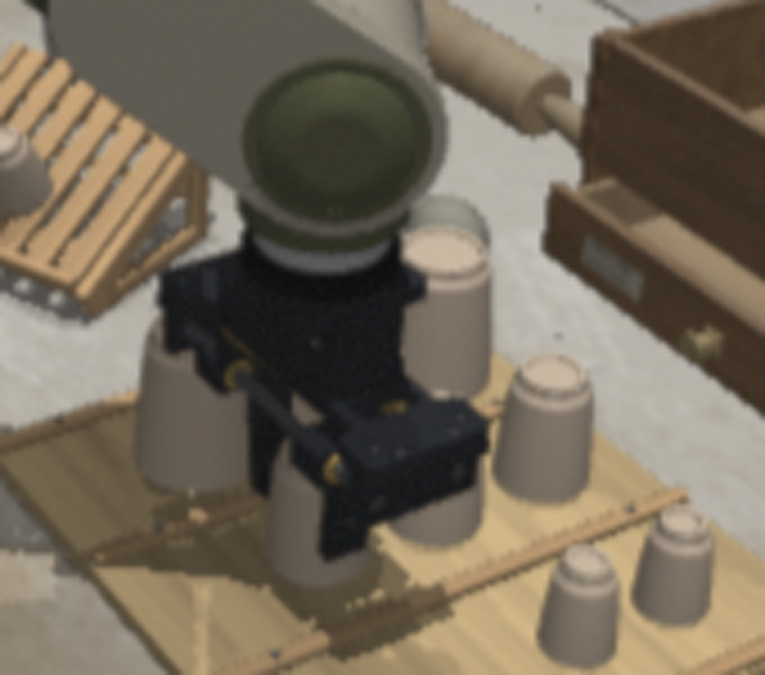

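```bash
python3 -m crank '-0.001 0 0.001 0; -0.001 0 0.001 0; -0.001 0 0.0015 0; -0.001 0 0.0015 0; -0.001 0 0.0015 0; -0.001 0 0.0015 0; -0.001 0 0.0015 0; -0.001 0 0.0015 0; -0.001 0 0.0015 0; -0.001 0 0.0015 0' - 3
python3 -m crank '0 0 0 0; 0 0 0 0; 0 0 0 0; 0 0 0 0; 0 0 0 0; 0 0 -0.01 0; 0 0 -0.03 0; 0 0 -0.06 0; 0 0 -0.095 0; 0 0 -0.13 0' 0.9 10
python3 - <<'E'
from h import *
rel([.545,.174,.23],116)
b=vision.capture("side");cv2.imwrite("pics/si16.png",cv2.resize(b["frame"][180:330,270:450],None,fx=4.4,fy=4.4,interpolation=cv2.INTER_CUBIC)[:,:,::-1])
E
```

```text
clock: 24.3
tcp_pos: [0.5388, -0.1787, 0.1038]
tool_rot: [-0.0, 0.697, 0.717, -0.0]
contact_force: [0.4, -0.9, -1.4]
gripper_width: 0.0479
clock: 25.3
tcp_pos: [0.5387, -0.1786, 0.2359]
tool_rot: [0.0, 0.697, 0.717, 0.0]
contact_force: [-0.5, -0.1, 0.6]
gripper_width: 0.0792
rel [0.3523 0.0163 0.0058] spin -0.426 jaw 91.6 j6 -2.13 t 25.3
```

View pics/si16.png

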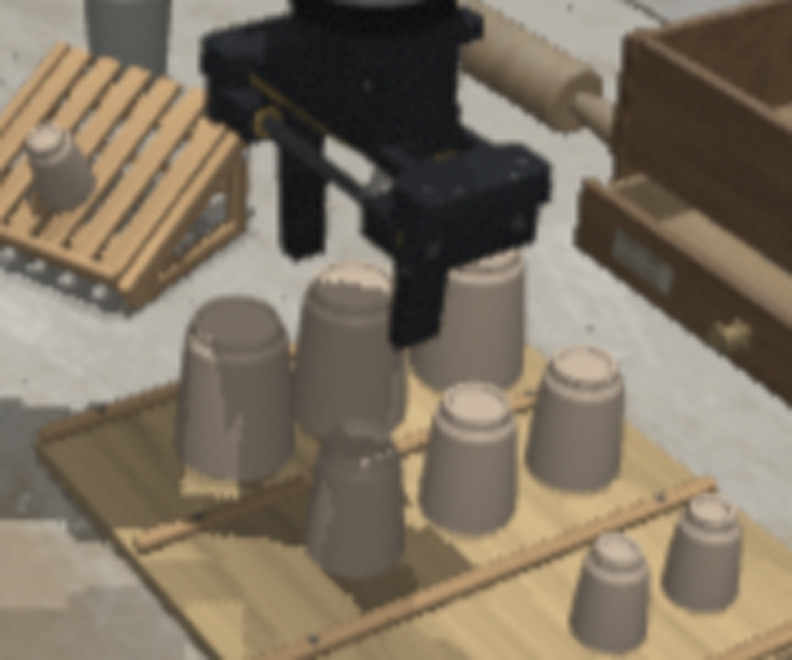

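The medium cup stands upright in line at crop (357,500). Next is the small cup.

```bash
python3 -m crank '0.02 0 0 0; 0.06 0.001 0 -0.05; 0.1 0.003 0 -0.1; 0.14 0.005 0 -0.2; 0.18 0.008 0 -0.3; 0.225 0.01 0 -0.4; 0.27 0.013 0 -0.426; 0.31 0.015 0 -0.426; 0.34 0.016 0.003 -0.426; 0.352 0.016 0.006 -0.426' 0.8 10
python3 - <<'E'
from h import *
for i in range(3): c=vision.capture("wrist")
a=vision.capture("scene");b=vision.capture("side")
cv2.imwrite("pics/w17.png",cv2.resize(c["frame"][190:350,210:420],None,fx=3.6,fy=3.6,interpolation=cv2.INTER_CUBIC)[:,:,::-1])
cv2.imwrite("pics/sc17.png",cv2.resize(a["frame"][180:240,220:300],None,fx=8,fy=8,interpolation=cv2.INTER_CUBIC)[:,:,::-1])
np.save("w9.npy",c["R"]);np.save("w9t.npy",c["t"])
E
```

```text
clock: 26.35
tcp_pos: [0.5446, 0.1759, 0.2282]
tool_rot: [0.0, 0.529, 0.849, 0.0]
contact_force: [-0.3, -0.3, -0.3]
gripper_width: 0.0705
```

View pics/w17.png

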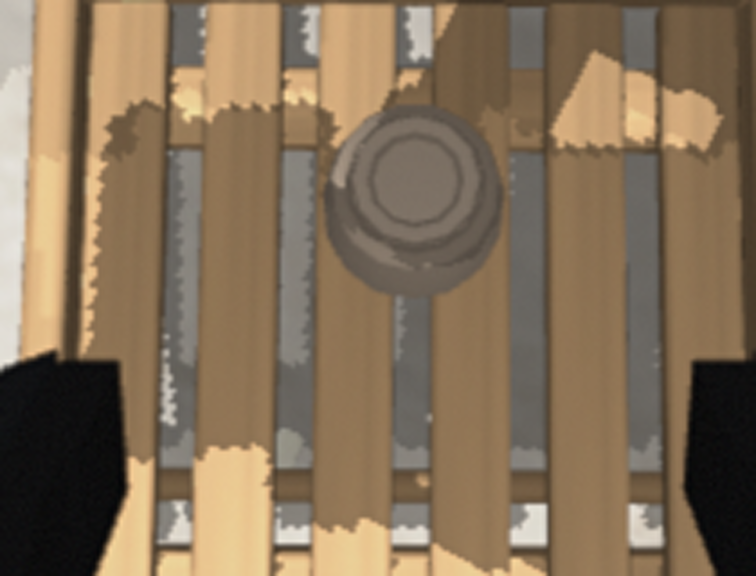

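View pics/sc17.png

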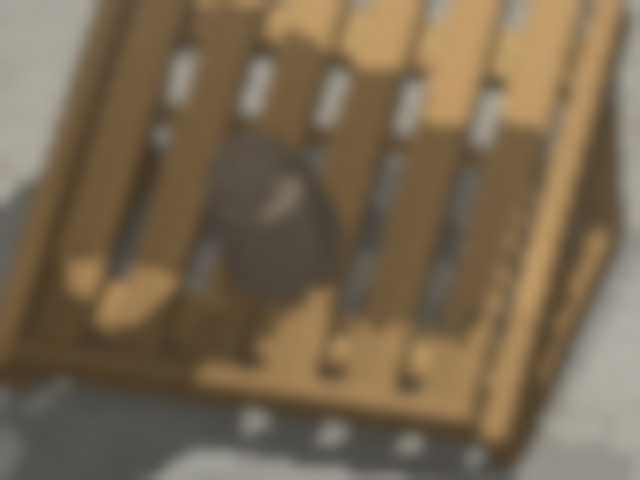

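Run:
```python
from h import *
c=vision.capture("wrist");a=vision.capture("scene");b=vision.capture("side")
c=dict(c);c["R"]=np.load("w9.npy");c["t"]=np.load("w9t.npy")
o=[(a,(251.8,201.8)),(b,(279.9,211.8)),(c,(325.2,239.6))]
X,e=tri(o);print(X,e,tri(o[:2]),plane(c,(325.2,239.6),.09),proj(a,[.5365,.172,.090]),proj(b,[.5365,.172,.090]))
ax=np.array([-.380,-.185,.906])
P=X-ax*.018;print(P); rel(P+[0,0,.045],116)
```

```text
[0.53662133 0.17105206 0.08823143] 0.0026619809085128947 (array([0.52920949, 0.1593179 , 0.09660775]), np.float64(0.00014721636276624744)) [0.53655855 0.17175366 0.09      ] [250.38280321 200.60633455] [280.40492265 211.41583789]
[0.54346133 0.17438206 0.07192343]
rel [ 0.0025 -0.0007  0.1111] spin -0.001 jaw 115.9 j6 -1.92 t 26.75
```

```bash
python3 -m crank '0.0025 0 0.01 0; 0.0025 -0.001 0.03 0; 0.0025 -0.001 0.05 0; 0.0025 -0.001 0.07 0; 0.0025 -0.001 0.085 0; 0.0025 -0.001 0.097 0; 0.0025 -0.001 0.104 0; 0.0025 -0.001 0.108 0; 0.0025 -0.001 0.11 0; 0.0025 -0.001 0.11 0' 0.8 10
python3 - <<'E'
from h import *
c=vision.capture("wrist");cv2.imwrite("pics/w18.png",c["frame"][:,:,::-1])
rel([.5435,.1744,.1175],116)
E
```

```text
clock: 27.75
tcp_pos: [0.5431, 0.1754, 0.118]
tool_rot: [0.0, 0.53, 0.848, 0.0]
contact_force: [0.3, 0.4, 0.2]
gripper_width: 0.0705
rel [-0.0011 -0.0001  0.0007] spin 0.0 jaw 116.0 j6 -1.92 t 27.8
```

View pics/w18.png

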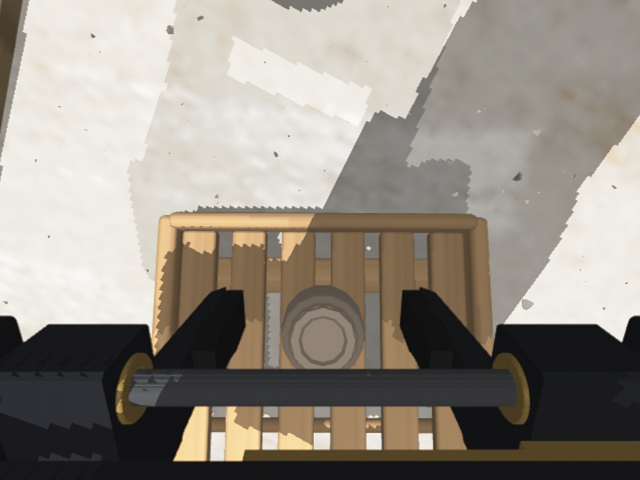

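The small cup is centred at u≈323, so I'll close and draw it.

```bash
python3 -m crank '0 0 0 0; 0 0 0 0; 0 0 0 0; 0 0 0 0; 0 0 0 0; 0 0 0 0; 0 0 0 0; 0 0 0 0; 0 0 0 0; 0 0 0 0' 0.25 9
python3 -m crank '0 -0.0008 -0.0018 0; 0 -0.0025 -0.0054 0; 0 -0.0051 -0.0109 0; 0 -0.0084 -0.0181 0; 0 -0.0127 -0.0272 0; 0 -0.0169 -0.0362 0; 0 -0.0211 -0.0453 0; 0 -0.0253 -0.0544 0; 0 -0.0296 -0.0634 0; 0 -0.0338 -0.0725 0'
python3 - <<'E'
from h import *
for n in("side",):
    c=vision.capture(n);y,x=(110,200) if n=="side" else (110,180)
    cv2.imwrite(f"pics/{n}19.png",cv2.resize(c["frame"][y:y+150,x:x+200],None,fx=4,fy=4,interpolation=cv2.INTER_CUBIC)[:,:,::-1])
s=manip.observe();print(s["contact_force"],s["gripper_width"],s["tcp_pos"])
E
```

```text
clock: 28.8
tcp_pos: [0.543, 0.1754, 0.1178]
tool_rot: [0.0, 0.53, 0.848, 0.0]
contact_force: [-0.1, 0.2, -0.3]
gripper_width: 0.0337
clock: 29.8
tcp_pos: [0.5122, 0.1604, 0.1911]
tool_rot: [0.0, 0.53, 0.848, 0.0]
contact_force: [0.5, 0.7, -0.8]
gripper_width: 0.0337
[0.43243209 0.50140839 1.00441877] 0.03356058583169534 [0.51235583 0.1603151  0.19250163]
```

View pics/side19.png

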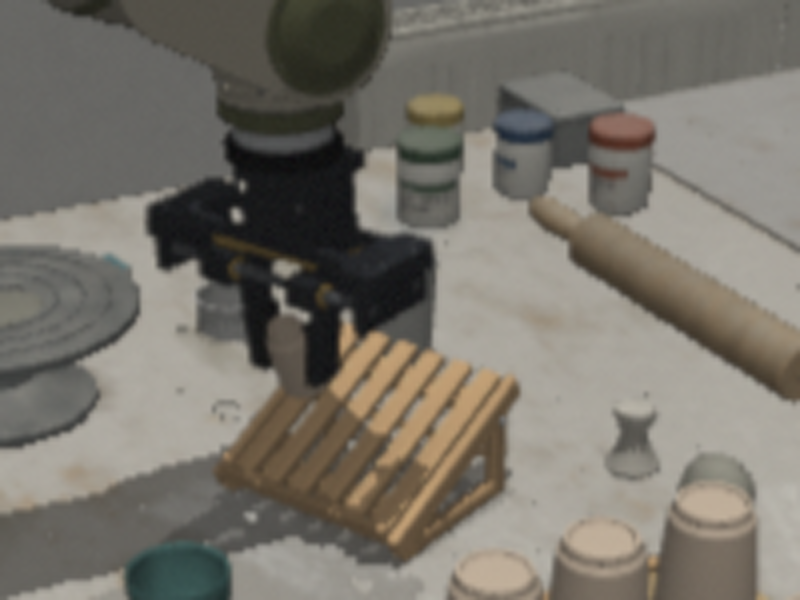

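```bash
python3 -m crank '0 -0.002 -0.008 0; 0 -0.002 -0.02 0; 0 -0.002 -0.032 0.05; 0 -0.002 -0.042 0.1; 0 -0.002 -0.05 0.15; 0 -0.002 -0.05 0.2; 0 -0.002 -0.05 0.25; 0 -0.002 -0.05 0.33; 0 -0.002 -0.05 0.4; 0 -0.002 -0.05 0.425'
python3 - <<'E'
from h import *
rel([.5397,-.2905,.2],91.7)
a=vision.capture("scene");cv2.imwrite("pics/sc20.png",cv2.resize(a["frame"][190:300,310:460],None,fx=5.3,fy=5.3,interpolation=cv2.INTER_CUBIC)[:,:,::-1])
b=vision.capture("side");cv2.imwrite("pics/si20.png",cv2.resize(b["frame"][220:335,300:450],None,fx=5.2,fy=5.2,interpolation=cv2.INTER_CUBIC)[:,:,::-1])
E
```

```text
clock: 30.85
tcp_pos: [0.5109, 0.1597, 0.2408]
tool_rot: [0.0, 0.697, 0.717, 0.0]
contact_force: [-0.4, 0.9, -0.2]
gripper_width: 0.0336
rel [-0.4508  0.0164  0.0408] spin -0.002 jaw 91.6 j6 -1.51 t 30.85
```

View pics/sc20.png

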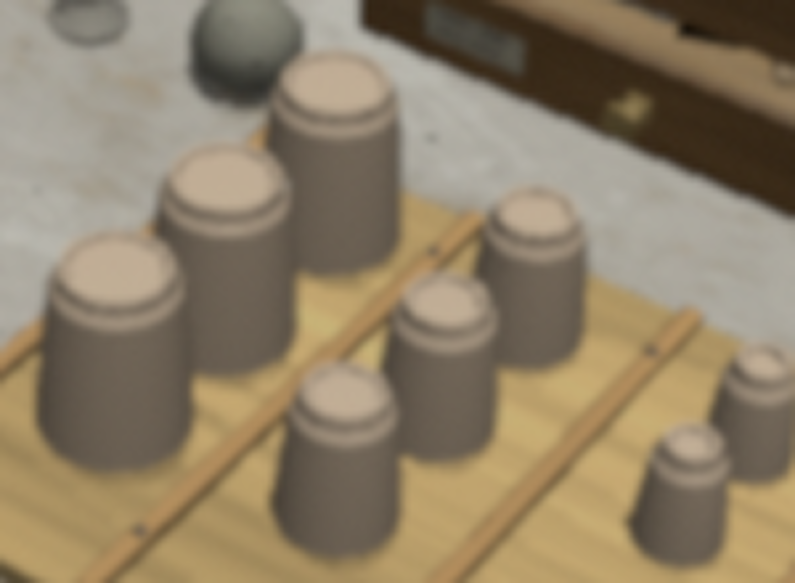

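View pics/si20.png

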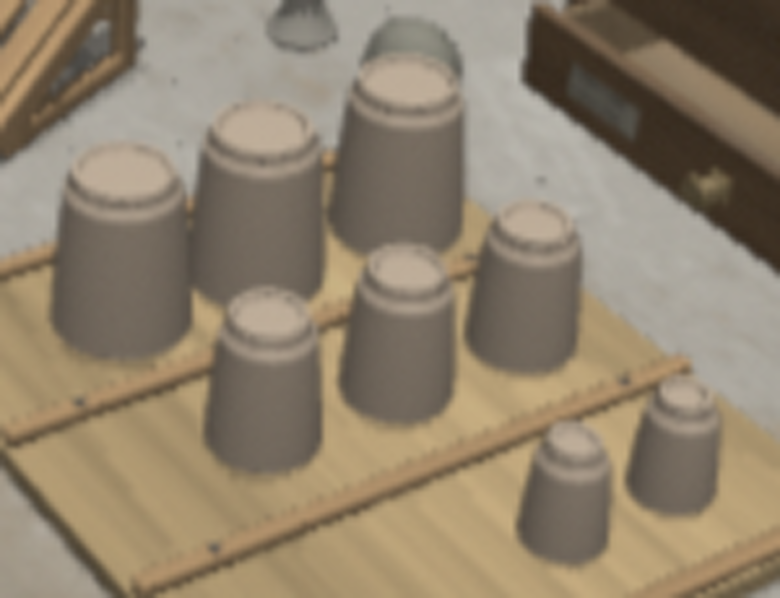

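The large and medium rows both look evenly spaced and straight in both views. Now carrying the small cup.

```bash
python3 -m crank '-0.012 0.001 0 0; -0.04 0.002 0 0; -0.08 0.004 0 0; -0.12 0.006 0 0; -0.16 0.008 0 0; -0.205 0.01 0 0; -0.25 0.012 0 0; -0.295 0.014 0 0; -0.34 0.015 0 0; -0.38 0.016 0 0'
python3 -c "
from h import *
rel([.5397,-.2905,.2],91.7)"
python3 -m crank '-0.03 0 0 0; -0.05 0 0 0; -0.06 0 0.005 0; -0.067 0 0.015 0; -0.071 0 0.03 0; -0.071 0 0.05 0; -0.071 0 0.07 0; -0.071 0 0.09 0; -0.071 0 0.105 0; -0.071 0 0.115 0' - 6
python3 -c "
from h import *
rel([.5397,-.2905,.0971],91.7)"
```

```text
clock: 31.95
tcp_pos: [0.5372, -0.2227, 0.2404]
tool_rot: [0.0, 0.697, 0.717, -0.0]
contact_force: [0.7, 0.1, -0.4]
gripper_width: 0.0337
rel [-0.0678  0.0005  0.0404] spin -0.0 jaw 91.7 j6 -2.19 t 31.95
clock: 32.95
tcp_pos: [0.5397, -0.2899, 0.1235]
tool_rot: [-0.001, 0.696, 0.718, -0.0]
contact_force: [-0.3, 0.8, 0.2]
gripper_width: 0.034
rel [-0.0007  0.0001  0.0264] spin 0.0 jaw 91.7 j6 -2.28 t 32.95
```

```bash
python3 -m crank '0 0 0.006 0; 0 0 0.012 0; 0 0 0.017 0; 0 0 0.02 0; 0 0 0.022 0; 0 0 0.023 0; 0 0 0.024 0; 0 0 0.025 0; 0 0 0.025 0; 0 0 0.025 0' - 5
python3 - <<'E'
from h import *
rel([.5397,-.2905,.0971],91.7);print(manip.observe()["contact_force"])
b=vision.capture("side");cv2.imwrite("pics/si21.png",cv2.resize(b["frame"][210:350,300:460],None,fx=5,fy=5,interpolation=cv2.INTER_CUBIC)[:,:,::-1])
E
```

```text
clock: 33.95
tcp_pos: [0.54, -0.2907, 0.1004]
tool_rot: [0.0, 0.697, 0.717, -0.0]
contact_force: [0.4, 0.7, -0.1]
gripper_width: 0.0339
rel [ 0.0002 -0.0003  0.0033] spin -0.0 jaw 91.7 j6 -2.28 t 33.95
[ 0.40685348  0.65121579 -0.08595148]
```

View pics/si21.png

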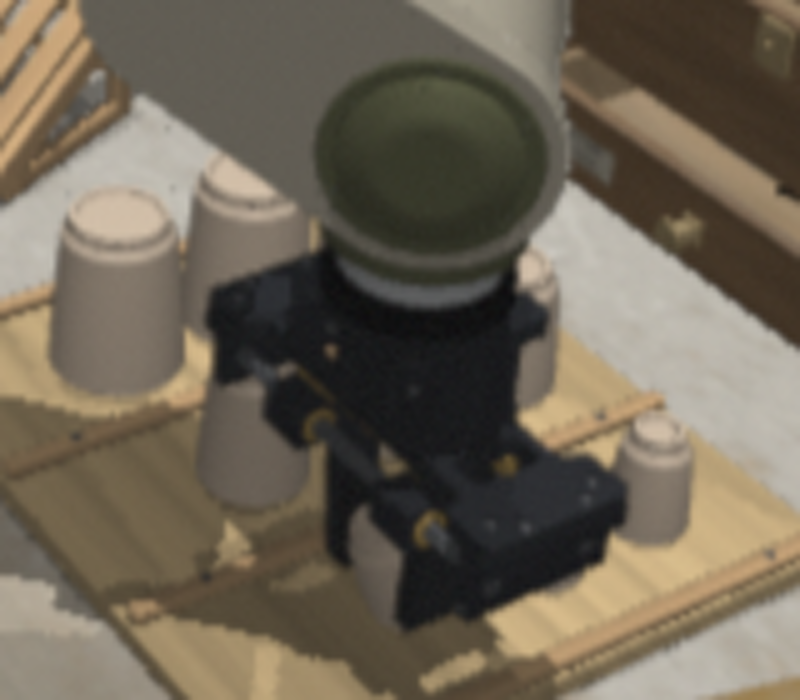

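```bash
python3 -m crank '0 0 0.001 0; 0 0 0.002 0; 0 0 0.0025 0; 0 0.0017 0.003 0; 0 0.0033 0.0033 0; 0 0.005 0.0037 0; 0 0.0066 0.0041 0; 0 0.0082 0.0046 0; 0 0.0098 0.0052 0; 0 0.0098 0.0052 0' - 4
python3 - <<'E'
from h import *
rel([.5555,-.2905,.092],91.7);print(manip.observe()["contact_force"])
b=vision.capture("side");cv2.imwrite("pics/si22.png",cv2.resize(b["frame"][250:350,350:460],None,fx=6,fy=6,interpolation=cv2.INTER_CUBIC)[:,:,::-1])
E
```

```text
clock: 35.0
tcp_pos: [0.5499, -0.2903, 0.095]
tool_rot: [-0.0, 0.697, 0.717, 0.0]
contact_force: [-0.1, -0.0, -0.9]
gripper_width: 0.0338
rel [-0.0003  0.0056  0.003 ] spin -0.0 jaw 91.7 j6 -2.27 t 35.0
[-0.09660016 -0.02036208 -0.87324659]
```

View pics/si22.png

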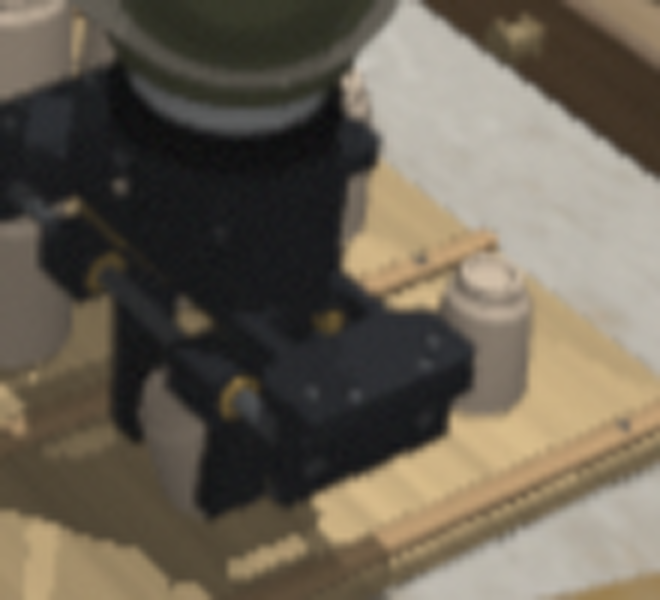

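The small cup still leans, and there's no clear contact yet. I'll feel downward.

```bash
python3 -m crank '0 0 0.0005 0; 0 0 0.001 0; 0 0 0.0015 0; 0 0 0.002 0; 0 0 0.0025 0; 0 0 0.003 0; 0 0 0.003 0; 0 0 0.003 0; 0 0 0.003 0; 0 0 0.003 0' - 4
python3 - <<'E'
from h import *
rel([.5555,-.2905,.092],91.7);print(manip.observe()["contact_force"])
for i in range(3): print(manip.observe()["contact_force"])
b=vision.capture("scene");cv2.imwrite("pics/sc23.png",cv2.resize(b["frame"][220:330,350:480],None,fx=6,fy=5,interpolation=cv2.INTER_CUBIC)[:,:,::-1])
b=vision.capture("side");cv2.imwrite("pics/si23.png",cv2.resize(b["frame"][290:350,350:420],None,fx=9,fy=9,interpolation=cv2.INTER_CUBIC)[:,:,::-1])
E
```

```text
clock: 36.05
tcp_pos: [0.5503, -0.2905, 0.0928]
tool_rot: [0.001, 0.697, 0.717, 0.0]
contact_force: [3.0, 1.7, 4.6]
gripper_width: 0.0342
rel [-0.0002  0.0052  0.0009] spin -0.0 jaw 91.7 j6 -2.27 t 36.05
[3.02759171 1.68987875 4.59368903]
[3.02759171 1.68987875 4.59368903]
[3.02759171 1.68987875 4.59368903]
[3.02759171 1.68987875 4.59368903]
```

View pics/sc23.png

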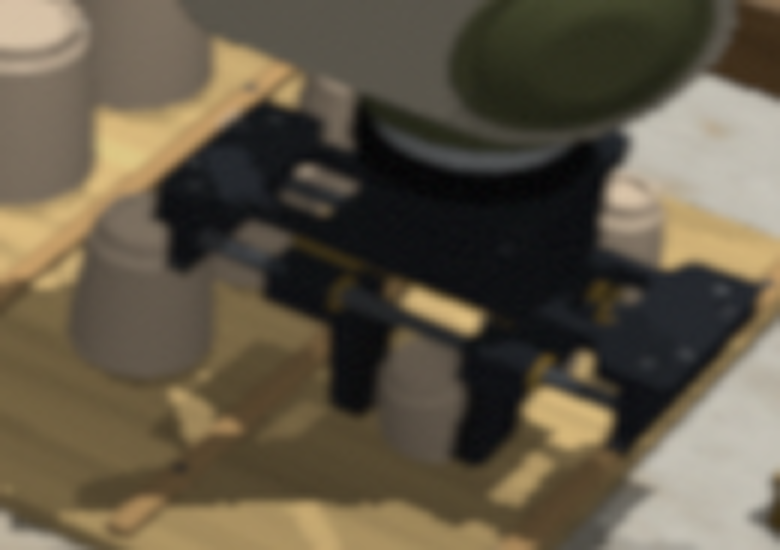

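View pics/si23.png

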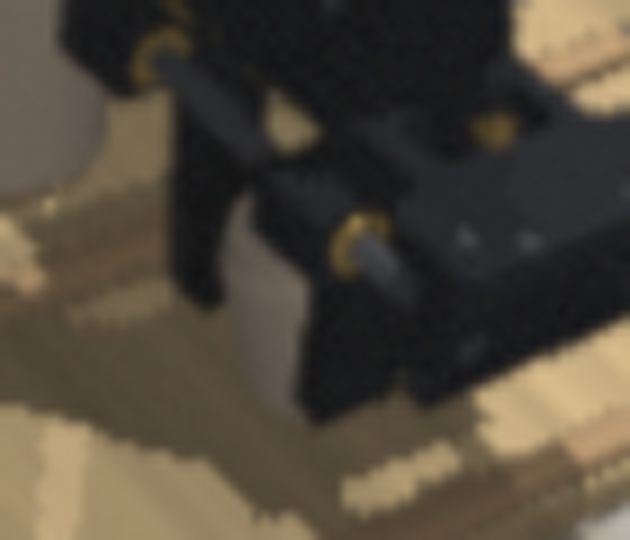

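Contact is made. I'll continue rocking it level.

```bash
python3 -m crank '0 0.0015 0 0; 0 0.003 0.0003 0; 0 0.0045 0.0007 0; 0 0.006 0.0012 0; 0 0.0075 0.0018 0; 0 0.0085 0.0022 0; 0 0.0085 0.0022 0; 0 0.0085 0.0022 0; 0 0.0085 0.0022 0; 0 0.0085 0.0022 0' - 4
python3 - <<'E'
from h import *
print(manip.observe()["contact_force"],manip.observe()["tcp_pos"])
b=vision.capture("scene");cv2.imwrite("pics/sc24.png",cv2.resize(b["frame"][220:330,350:480],None,fx=6,fy=5,interpolation=cv2.INTER_CUBIC)[:,:,::-1])
b=vision.capture("side");cv2.imwrite("pics/si24.png",cv2.resize(b["frame"][290:350,350:420],None,fx=9,fy=9,interpolation=cv2.INTER_CUBIC)[:,:,::-1])
E
```

```text
clock: 37.15
tcp_pos: [0.5582, -0.2901, 0.0898]
tool_rot: [-0.0, 0.697, 0.717, 0.0]
contact_force: [0.1, -0.7, 0.1]
gripper_width: 0.0342
[ 0.12312059 -0.72488745  0.1349862 ] [ 0.55820291 -0.29012721  0.08983357]
```

View pics/sc24.png

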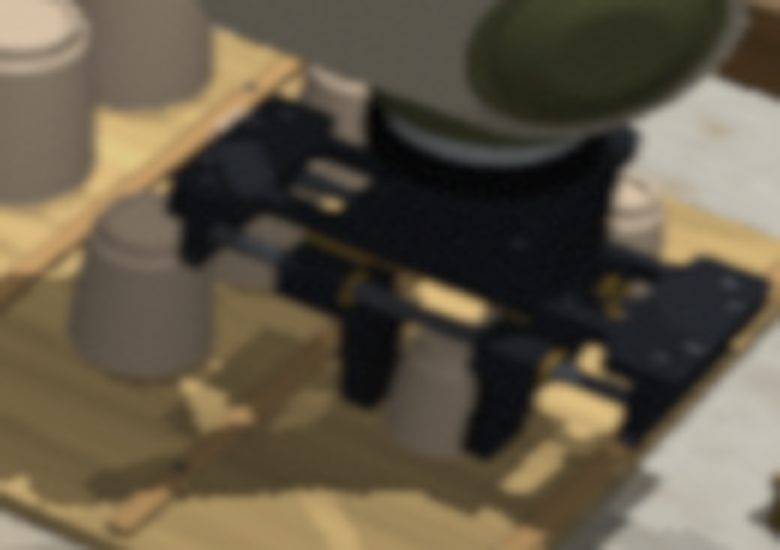

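View pics/si24.png

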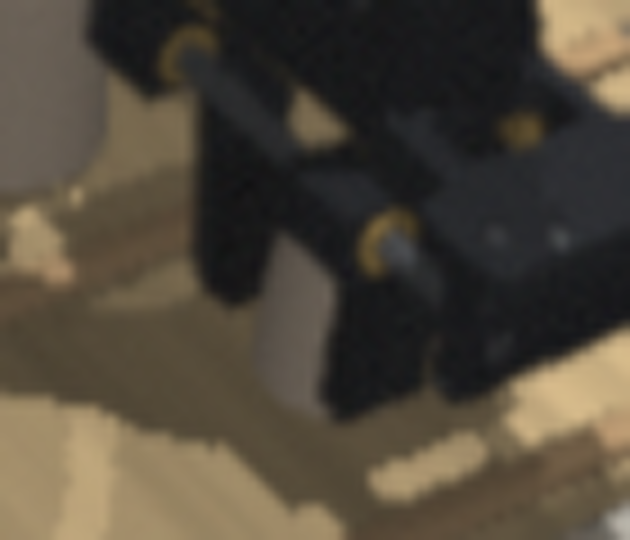

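```bash
python3 -m crank '0 0.0005 0.0005 0; 0 0.001 0.001 0; 0 0.001 0.0015 0; 0 0.001 0.002 0; 0 0.001 0.002 0; 0 0.001 0.002 0; 0 0.001 0.002 0; 0 0.001 0.002 0; 0 0.001 0.002 0; 0 0.001 0.002 0' - 3
python3 - <<'E'
from h import *
print(manip.observe()["contact_force"],manip.observe()["tcp_pos"])
b=vision.capture("side");cv2.imwrite("pics/si25.png",cv2.resize(b["frame"][290:350,350:420],None,fx=9,fy=9,interpolation=cv2.INTER_CUBIC)[:,:,::-1])
E
```

```text
clock: 38.25
tcp_pos: [0.5595, -0.2901, 0.0884]
tool_rot: [0.0, 0.697, 0.717, 0.0]
contact_force: [-1.4, 0.3, 5.2]
gripper_width: 0.0346
[-1.36946701  0.33517116  5.19892474] [ 0.55952645 -0.29014892  0.0883754 ]
```

View pics/si25.png

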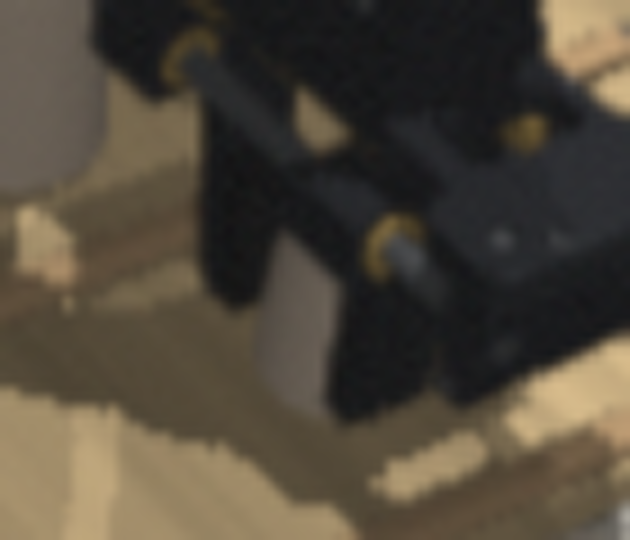

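It's firmly on the board and upright. I'll release it with a limited opening, so the fingers stay inside the strips, then rise.

```bash
python3 -m crank '0 0 0 0; 0 0 0 0; 0 0 0 0; 0 0 0 0; 0 0 -0.002 0; 0 0 -0.012 0; 0 0 -0.03 0; 0 0 -0.06 0; 0 0 -0.095 0; 0 0 -0.13 0' 0.58 10
python3 -m crank '0.04 -0.01 0 0; 0.08 -0.03 0 0; 0.12 -0.05 -0.01 0; 0.16 -0.07 -0.02 0; 0.2 -0.09 -0.03 0; 0.24 -0.11 -0.04 0; 0.28 -0.12 -0.05 0; 0.32 -0.12 -0.06 0; 0.36 -0.12 -0.07 0; 0.38 -0.12 -0.07 0'
python3 - <<'E'
from h import *
for n in("scene","side"):
    b=vision.capture(n);cv2.imwrite(f"pics/{n}26.png",b["frame"][:,:,::-1])
    y,x=(190,305) if n=="scene" else (215,290)
    cv2.imwrite(f"pics/{n}26c.png",cv2.resize(b["frame"][y:y+125,x:x+170],None,fx=4.6,fy=4.6,interpolation=cv2.INTER_CUBIC)[:,:,::-1])
E
```

```text
clock: 39.3
tcp_pos: [0.5591, -0.29, 0.2201]
tool_rot: [0.0, 0.697, 0.717, 0.0]
contact_force: [-0.1, -0.4, -0.3]
gripper_width: 0.0509
clock: 40.3
tcp_pos: [0.4279, 0.0886, 0.2901]
tool_rot: [0.001, 0.696, 0.718, 0.001]
contact_force: [0.4, -0.2, -0.8]
gripper_width: 0.0513
```

View pics/scene26c.png

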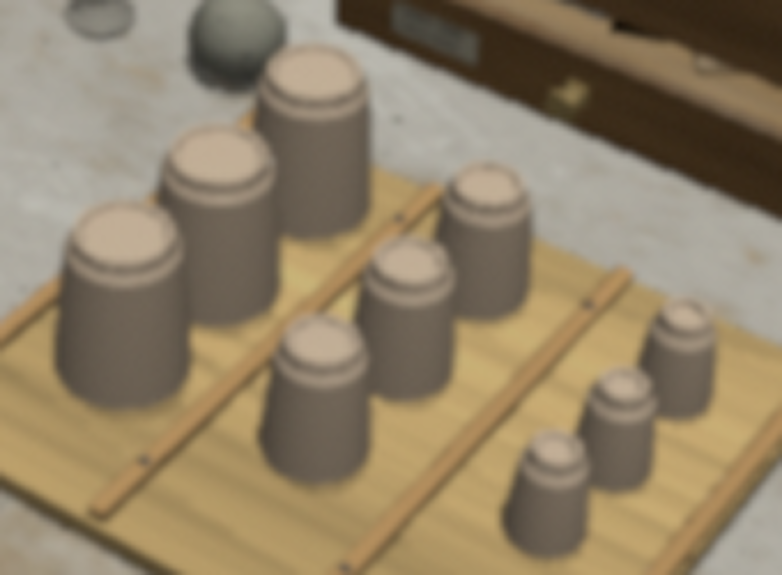

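View pics/side26c.png

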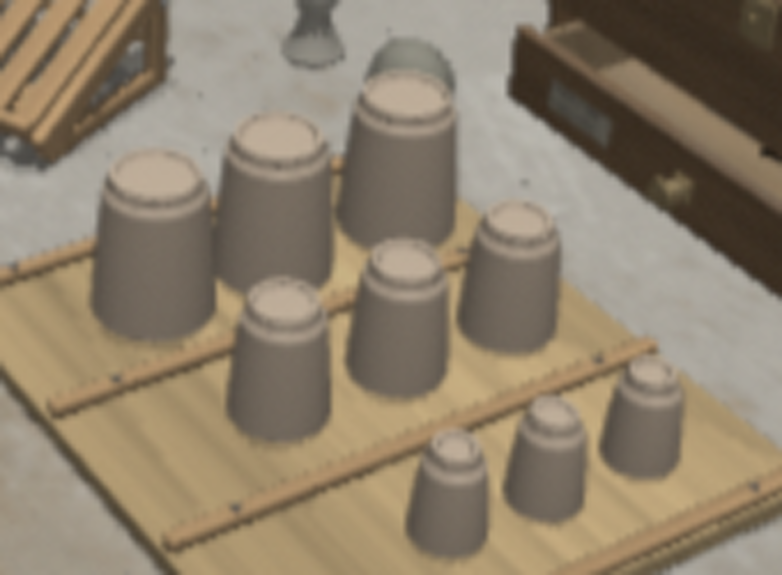

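View pics/side26.png

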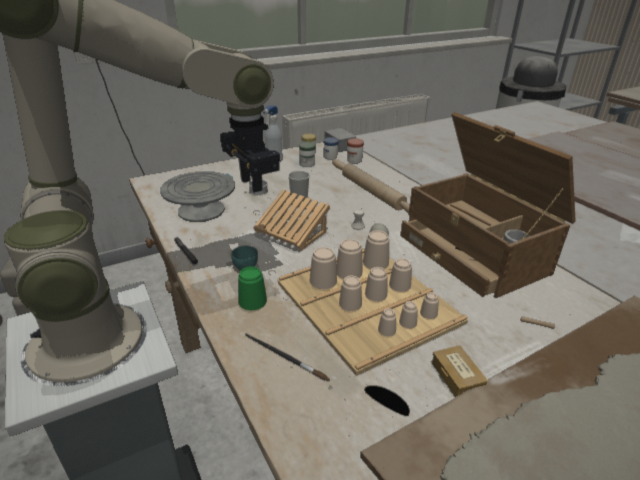

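Nine cups stand upright in three straight rows, the rack is empty, and the bowl, brush and green cup haven't moved. One numeric check of the alignment before I hand in.

Run:
```python
from h import *
a=vision.capture("scene");b=vision.capture("side")
f=lambda x,y:(305+x/4.6-.4,190+y/4.6-.4);g=lambda x,y:(290+x/4.6-.4,215+y/4.6-.4)
for n,z,sc,si in [("L",.097,[(124,238),(220,160),(315,77)],[(156,177),(277,140),(406,98)]),("M",.081,[(321,343),(408,264),(489,186)],[(287,304),(406,264),(518,222)]),("S",.065,[(555,450),(622,385),(687,318)],[(455,450),(552,412),(653,375)])]:
    P=[(plane(a,f(*u),z)+plane(b,g(*v),z))[:2]/2 for u,v in zip(sc,si)]
    d=(P[2]-P[1])/np.linalg.norm(P[2]-P[1]);r=P[0]-P[1];t=np.array([np.cos(.03),np.sin(.03)])
    print(n,np.round(P,4).tolist(),"ahead mm",np.round(-r@t*1e3,1),"off line",np.round((t[0]*r[1]-t[1]*r[0])*1e3,1),"row spacing",np.linalg.norm(P[2]-P[1])*1e3)
s=manip.observe();print(s["clock"],s["dq"].round(3))
```

```text
L [[0.5333, -0.0745], [0.6075, -0.0742], [0.6916, -0.0713]] ahead mm 74.2 off line 1.9 row spacing 84.12591217746545
M [[0.5464, -0.1788], [0.6166, -0.179], [0.689, -0.1766]] ahead mm 70.1 off line 2.2 row spacing 72.43366878838061
S [[0.5677, -0.2895], [0.6229, -0.2902], [0.6819, -0.291]] ahead mm 55.2 off line 2.4 row spacing 59.022889256921324
40.5 [-0.026  0.007  0.002 -0.    -0.003 -0.   ]
```

```bash
python3 -c "
from plant import manip
print(manip.job_done())"
```

```text
the job is handed in; nothing more can be done
None
```

I took the nest apart from the outside in, drawing each cup along its 25° axis. Each was stood mouth down in the row of its own size, and I handed the job in at about 40.5 s of the 72 s allowed.

- **How each cup was set down:** The gripper cannot tilt, so each cup reached the board still leaning. I touched its lower rim edge down, then rocked it level in a light grip before letting go.
- **Cups on the board:** In the last two views all three cups stand upright on the near side of their rows. By eye-picked foot centres they are about 2 mm off the row line, which is within measurement error.
- **Spacing:** The new cups sit slightly closer to the front cup than the row spacing, and none looks to be touching.

| Row | New cup to front cup | Existing row spacing |
|---|---|---|
| Large | about 74 mm | 84 mm |
| Medium | about 70 mm | 72 mm |
| Small | about 55 mm | 60 mm |

- **Everything else:** By eye, the cups already on the board, the bowl, the brush and the green cup look unmoved. The rack is empty and the arm is well clear. Force readings at the end of each move stayed around 6 N or less; I did not see peaks within moves.
- **Checks that disagreed:** The first side-view fix on the front medium cup was about 10 mm out, so I re-measured that row before placing. The large cup also came out a few millimetres further along its row than commanded, which accounts for part of its tighter gap. Just before release, the force reading on the medium cup did not clearly show it resting on the board, but the next pictures show it standing upright.

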